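Load the flat-bar drill jig

ROBOT

A 6-joint arm with a two-finger parallel gripper is mounted at the origin on the work surface. World frame = base frame: x ahead of the robot, y to its left, z up, the work surface at z = 0. Lengths are in m, angles in degrees, forces in N, time in s.
With the tool pointing down it reaches from about 0.3 to 0.75 m from the base axis. Payload 8.5 kg.
Tool frame: the origin (TCP) lies between the finger pads; the fingertips stand env.finger_overhang ahead of it and the grasp point (between the pads) lies 2 mm behind it (env.finger_overhang is the distance from the TCP to the fingertips, in m); z points along the fingers, y is the line along which they close (so a half turn about z gives the same grasp; the last joint's range is limited). The gripper opens to 85 mm and grips with 20 to 120 N. Pads are 22 mm wide; open, the fingers measure 114 mm over their backs; the gripper's body (76 mm by 85 mm) begins 54 mm behind the grasp point. The pads swing forward as they close: fully open they stand 13 mm farther back than shut.
Start: joints at [-78.512, 21.807, 74.336, -0, 83.858, -12.336], TCP at [0.222, -0.503, 0.209] pointing down, gripper open.
Joint ranges: [-178.18, 178.18], [-50.72, 133.34], [12.68, 142.11], [-81.47, 261.47], [9.98, 163.14], [-165.26, 165.26]. Speed limits (degrees/s): [136.94, 136.94, 180, 180, 180, 180].

INTERFACE

Orientations are given as a 3x3 rotation matrix whose columns are the frame's x, y, z axes.
In Python, from rig import env gives the robot as it stands. The module is installed in compiled form; this text tells all that it offers.
- The arm moves only by the tool jog_arm, never from a script. Its arguments are lists of equal length, an entry for each row: "hand": the finger opening in m, from 0 to 0.0854; "travel": the shift along the world's x, y, z in m, a list of three; "yaw": the turn about the world's z in rad. A call has exactly 5 rows; each row shifts and turns the commanded pose from where the row before left it; what a row does not reach is not made up. A row lasts 1/8 s, in which the tool goes at most 62.5 mm and 10.7 degrees, less where a joint would pass 70% of its speed; a pose out of reach is approached as far as the arm can. A call is refused whole if a number of a shift passes 0.0625 or a number of a turn 0.188, either way. A call with a gripper value outside its range is refused whole. The fingers move at their own pace and stop on an object; "grip_force" is the grip in N (left out, the last holds). Time passes only in rows, so rows that do not move let the fingers close, or fill a call up. It gives the time, the measured TCP pose, the force, the opening and the grip force at its end, in the units of the state.
- env.observe(): the state, without advancing time (a new reading comes with each control period).
- env.get_image(name): name is "scene" or "top"; returns the picture (400x640x3 uint8, red, green, blue); there is no depth.
- env.calibration(name): a dict with "fx", "fy", "cx", "cy" (pixels), "position" and "rotation" of the camera in the world. Camera axes: x right, y down, z forward; pixel columns grow to the right and rows downward; lengths in m; the calibration is good to about 2 mm. A picture is of the moment at which its call begins. calibration takes no time and is no camera call.
- env.close_job(): hands the job in; it is judged then, once.
The state is a dict: "time_s": time; "q": joint angles; "qvel": joint speeds; "joint_efforts": joint torques, N m; "position": TCP position; "tool_rot": TCP orientation; "ft_force": force on the tool from outside, world axes, zero at the start; "wrist_torque": the same for the moment, N m; "grip_width": finger opening in m; "gripper_force": force on a finger pad.
Only numpy, scipy, OpenCV 4.12 (cv2) and the standard library are available. Lean on these libraries where they do the work, as an engineer would, in place of code of your own. Each camera call takes 0.05 s, during which the arm holds its last target. There are 200 camera calls.

TASK

Load the drill jig: swing the flat bar round on its pin until it lies flush along the fence, then take the bushing plate with the two drill bushings and seat it flat over the two dowels with its bushings above the bar. Then swing the clamp arm in over the plate until its slot is fully home round the stud, and last push the clamping lever clockwise (seen from above) round to its stop. Leave the bar flush and the plate seated, and do not disturb the other bushing plate (one large bushing) or anything else on the bench.

Things in the scene. Friction and masses are not known exactly. Their poses are not given: they have to be found in the camera images.
- jig: Drill jig, fixed to the bench, place and yaw vary. Dark steel base 12 mm thick, x -105..130, y -75..115 mm from the origin, which is at bench level. Axes: x along the jig, away from the robot at yaw 0; y left; z up. Plate seated: its centre at jig x 10, y 0 mm, underside at z 24 mm, plate x along jig x (dowel holes to jig -y, bushings to +y).
- fence_face (a point): Middle of the top edge of the fence's straight upright face, at jig (-7.5, 15, 24) mm; axes as the jig's. The face looks to jig +y. The fence is a grey raised block, x -90..75, y -45..15 mm, top at z 24 mm, carrying the dowels and the stud. The bar is home when it lies along this face, its centre line at jig y 30 mm.
- bar_pin (a point): Top of the bar's fixed pivot pin, 12 mm thick, at jig (100, 30, 32) mm.
- dowel_near (a point): Top of the dowel nearer the robot: steel, 10 mm thick, bullet-nosed (nose 7 mm long), standing 16 mm above the fence top; top at jig (-35, -30, 40) mm.
- dowel_far (a point): Top of the farther, equal dowel, 90 mm from the first; at jig (55, -30, 40) mm.
- flat_bar: Loose steel flat bar 200 x 30 x 10 mm, 0.45 kg, lying on the jig base (top at z 22 mm); a 14 mm hole 15 mm from its end sits on the pin. Origin: that hole, at the underside. The bar runs along its own -x to its free end 185 mm away. Starts turned out by 0.4 to 0.85 rad, free end to jig +y (bar yaw below jig yaw); flush when bar x is parallel to jig x.
- bar_end (a point): Middle of the bar's free end face, half-way up the 10 mm thickness, 185 mm from the pivot hole. When home it is at jig x -85, y 30 mm.
- bush_plate_mid (a point): Plate to use: loose aluminium 110 x 86 x 12 mm, 0.38 kg, left or right of the jig, with TWO bushings (22 mm). Point: middle, 23 mm above its underside (46 tall). x along the 110 side, z up. 12 mm dowel holes at x +-45, y -30; bushings x +-25, y +30. Bridge handle along x through the middle: rail 74 x 12 x 18 mm (12 wide), its centre 14 mm above this point, 16 mm clear under it.
- other_plate_mid (a point): The other job's bushing plate, to be left alone: same size and handle, but ONE large 32 mm bushing and dowel holes only 64 mm apart. Point and axes as for the first plate.
- clamp_arm (a joint): Clamp arm angle: steel strap 24 wide, 10 thick, underside 44 mm above the bench, turning level about the post at the jig's far end. 0 = home along jig -x, slot round the stud (hard stop); grows as it swings out to jig -y; starts 0.9 to 1.25. At a it points along jig (-cos a, -sin a). 0.15 N m friction, stays put. Its foot, 95 mm from the axis, clears a seated plate by 1.5 mm.
- clamp_pivot (a point): On the clamp arm's vertical axis, half-way up the arm (z 49 mm); jig x 105, y -30 mm.
- clamp_end (a point): Tip of the clamp arm, half-way up its thickness, 198 mm from its axis. The slot, open to the side it swings towards, is 180 mm from the axis.
- lever (a joint): Angle of the clamping lever (rad): black handle on the stud, turning level about the stud. 0 = pointing along jig -x; it grows clockwise seen from above, towards jig +y; hard stop (tight) at 1.4. Starts 0 to 0.35, stays where left, turns with about 0.4 N m. At angle b it points along jig (-cos b, sin b).
- stud_top (a point): On the axis of the stud and lever, near the lever hub's top (z 76 mm); jig x -75, y -30 mm. Hub 22 mm thick.
- lever_end (a point): Centre of the ball (18 mm) at the lever's end, 86 mm from the stud's axis, 74 mm above the bench; the round handle is 14 mm thick and lies at z 72 to 74 mm on its outer half.
- wrench: Bystander: open-ended wrench lying flat. Origin under its middle.
- screwdriver: Bystander: screwdriver with red handle, lying. Origin under its middle.
- brush: Bystander: hand brush lying on the robot's side of the jig. Origin under its middle.
- grease_tin: Bystander: round grease tin, 90 mm wide, 75 mm tall. Origin under it.
- oil_bottle: Bystander: standing grey bottle, 72 mm thick, 180 mm tall. Origin under it.
- scrap_mug: Bystander: white mug, 80 mm wide and 90 mm tall, on the robot's side of the jig. Origin under it.

How it is judged:
By the outcome, as a careful person would: the job done as asked, in the order asked, and still so for the second after the job is handed in, with the robot touching nothing.
It also fails if it takes over 72 s, if anything falls off the work surface, if the arm or the gripper's body presses on something with over 40 N, if the wrist force passes 120 N, or if a joint passes its speed limit or range.

## Working session

There is one attempt and no reset: what is moved stays moved. The work goes in short steps, Python scripts to look and compute and a tool call to move; the robot and the scene stay as the last step left them, time stands still between calls to the robot, and variables do not carry over. Pictures are saved under pics/ and viewed, at most 10 in all, crops included, and the job is handed in when it is done.

Besides the shell and the picture viewer there is one more tool, called after "Emit:" in YAML: its name, and indented under it one key for each argument. jog_arm: Moves the arm, as the interface text tells. Its arguments: {"type":"object","properties":{"hand":{"type":"array"},"travel":{"type":"array"},"yaw":{"type":"array"},"grip_force":{"type":"number"}},"required":["hand","travel","yaw"]}

```bash
mkdir -p pics
python3 - <<'E'
from rig import env
import cv2,numpy as np
for n in("scene","top"):
    im=env.get_image(n); cv2.imwrite(f"pics/{n}0.png",im[:,:,::-1])
    c=env.calibration(n); print(n,{k:np.round(v,4).tolist() for k,v in c.items()})
s=env.observe(); print(s, env.finger_overhang)
E
```

```text
scene {'fx': 404.2053, 'fy': 404.2053, 'cx': 320.7724, 'cy': 207.7258, 'position': [0.9348, 0.5786, 0.817], 'rotation': [[-0.853, 0.3877, -0.3494], [0.5216, 0.6113, -0.5952], [-0.0172, -0.6899, -0.7237]]}
top {'fx': 432.0352, 'fy': 432.0352, 'cx': 320.8986, 'cy': 199.9642, 'position': [0.3175, 0.0057, 1.4368], 'rotation': [[-0.0092, -0.9826, 0.1857], [-0.9999, 0.008, -0.0071], [0.0055, -0.1858, -0.9826]]}
{'time_s': 0.1, 'q': array([-7.85134133e+01,  2.18360337e+01,  7.43783087e+01,  7.06430579e-04,
        8.38582401e+01, -1.23382856e+01]), 'qvel': array([-0.07307926, -0.0947207 , -0.19776859,  0.00392981,  0.0992345 ,
        0.04660618]), 'joint_efforts': array([ 4.00626988e-03, -4.49220550e+01, -2.31654757e+01, -1.82056901e-04,
        3.65336469e-03, -1.31025729e-05]), 'position': array([ 0.22208938, -0.50285498,  0.20859619]), 'tool_rot': array([[ 9.14784971e-01,  4.03941083e-01, -2.40256141e-04],
       [ 4.03941056e-01, -9.14784169e-01,  1.24387237e-03],
       [ 2.82668638e-04, -1.23492507e-03, -9.99999198e-01]]), 'ft_force': array([-0.24560007,  1.02581496, -1.33575276]), 'wrist_torque': array([-0.07511063, -0.01406441, -0.02227001]), 'gripper_force': 0.0, 'grip_width': 0.0853850886986531} 0.017
```

View pics/top0.png

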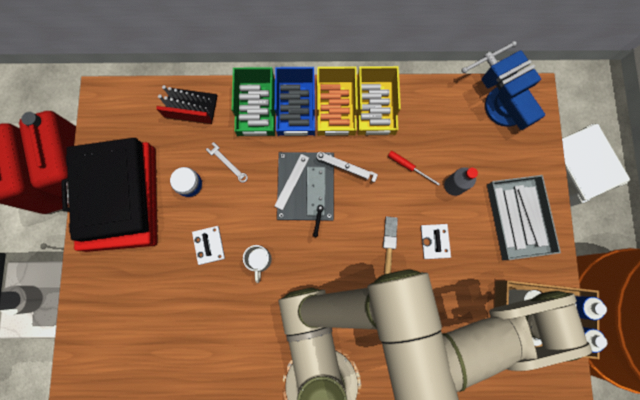

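View pics/scene0.png

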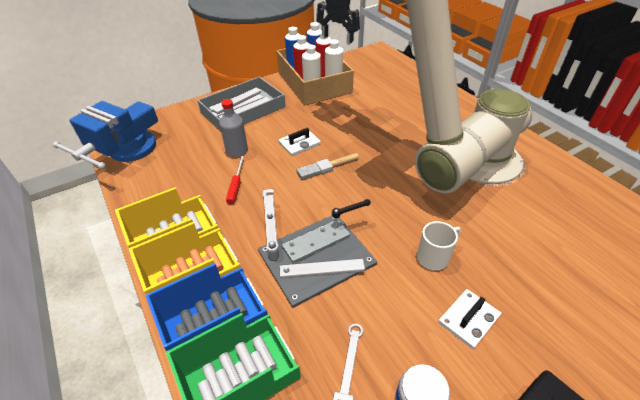

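The top view shows the jig base at about (306,186), plates at (207,245) and (436,241), and the clamp arm from (320,157) to (375,178). The lever ball is near (316,235). I'll enlarge these regions.

Run:
```python
import cv2,numpy as np
t=cv2.imread("pics/top0.png"); s=cv2.imread("pics/scene0.png")
r=lambda a,x,y,w,h,W,H:cv2.resize(a[y:y+h,x:x+w],(W,H),interpolation=cv2.INTER_CUBIC)
A=r(t,265,140,120,105,480,420)
B=np.vstack([r(t,187,222,40,45,187,210),r(t,416,218,40,45,187,210)])
C=np.hstack([A,B,np.zeros((420,133,3),np.uint8)])
cv2.imwrite("pics/m1.png",C)
D=np.hstack([r(s,250,180,130,125,520,500),np.vstack([r(s,430,280,80,75,267,250),r(s,270,115,80,75,267,250)])])
cv2.imwrite("pics/m2.png",D)
```

```text
(no output)
```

View pics/m1.png

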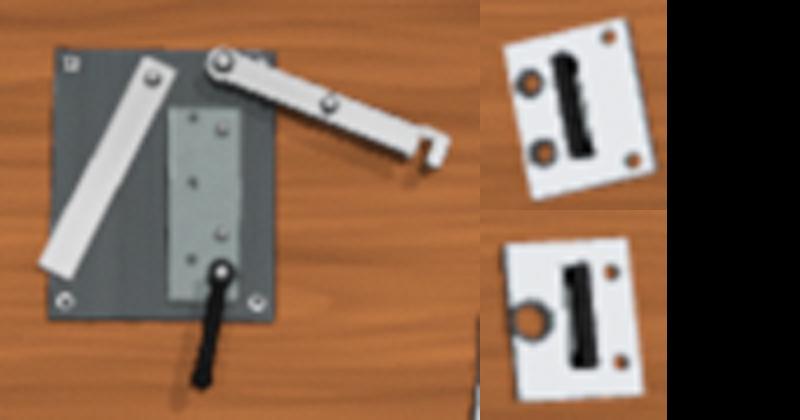

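View pics/m2.png

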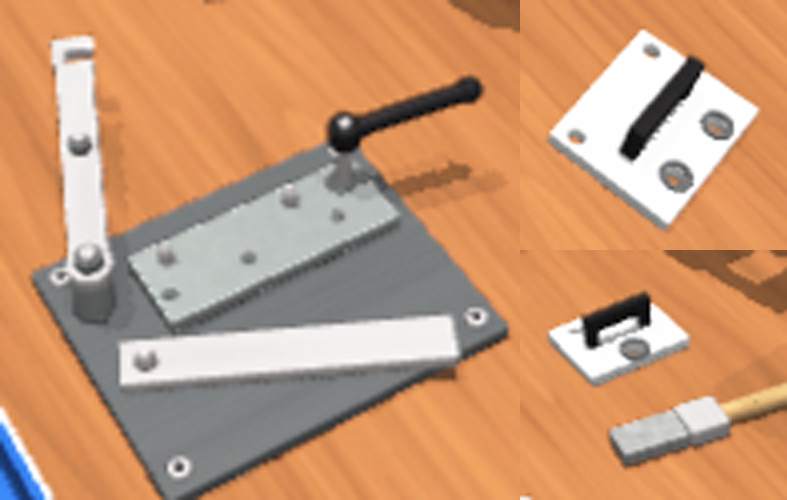

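The left plate (top px ~(207,245)) has two bushings, so it is the one to use. The right one has a single large bushing. In the top view the dowels are near (320.5,172) and (320.5,198), and the bar pin is near (303,159).

```bash
cat > h.py <<'E'
import numpy as np,cv2
from scipy.optimize import least_squares
from rig import env
CAL={n:env.calibration(n) for n in("scene","top")}
def ray(n,p):
    c=CAL[n];p=np.atleast_2d(p).astype(float)
    d=np.c_[(p[:,0]-c["cx"])/c["fx"],(p[:,1]-c["cy"])/c["fy"],np.ones(len(p))]@np.array(c["rotation"]).T
    return np.array(c["position"]),d
def plane(n,p,z):
    o,d=ray(n,p); return o+d*((z-o[2])/d[:,2])[:,None]
def proj(n,X):
    c=CAL[n];q=(np.atleast_2d(X)-c["position"])@np.array(c["rotation"])
    return np.c_[c["fx"]*q[:,0]/q[:,2]+c["cx"],c["fy"]*q[:,1]/q[:,2]+c["cy"]]
def tri(ps,pt):
    A=[];b=[]
    for n,p in(("scene",ps),("top",pt)):
        o,d=ray(n,p);d=d[0]/np.linalg.norm(d);P=np.eye(3)-np.outer(d,d);A.append(P);b.append(P@o)
    return np.linalg.lstsq(np.vstack(A),np.hstack(b),rcond=None)[0]
def fit(obj,obs,x0,w=None):
    """planar pose x,y,yaw from named points obj{name:xyz} and obs{view:{name:px}}"""
    def W(v):
        c,s=np.cos(v[2]),np.sin(v[2]);return lambda P:np.array([v[0]+c*P[0]-s*P[1],v[1]+s*P[0]+c*P[1],P[2]])
    f=lambda v:np.concatenate([(proj(n,W(v)(obj[k]))[0]-p) for n in obs for k,p in obs[n].items()])
    r=least_squares(f,x0,loss="soft_l1",x_scale=[.01,.01,.02]);return r.x,f(r.x).reshape(-1,2)
def white(im,x,y,w,h):
    hsv=cv2.cvtColor(im,cv2.COLOR_RGB2HSV);m=((hsv[...,1]<40)&(hsv[...,2]>150)).astype(np.uint8)
    k=np.zeros_like(m);k[y:y+h,x:x+w]=m[y:y+h,x:x+w];return k
E
python3 - <<'E'
from h import *
S=lambda x,y:(250+x/4-.375,180+y/4-.375); T=lambda x,y:(265+x/4-.375,140+y/4-.375)
J={"dn":(-.035,-.03,.04),"df":(.055,-.03,.04),"pin":(.1,.03,.032),"stud":(-.075,-.03,.08),
"c1":(.13,.115,.012),"c2":(.13,-.075,.012),"c3":(-.105,-.075,.012),"c4":(-.105,.115,.012),
"f1":(.075,.015,.024),"f3":(-.09,-.045,.024),"f4":(-.09,.015,.024),"f2":(.075,-.045,.024)}
obs={"top":{"dn":T(221,233),"df":T(222,129),"pin":T(152,77),"stud":T(221,270),"c1":T(57,47),"c2":T(275,50),"c3":T(275,318),"c4":T(49,317),"f1":T(168,106),"f4":T(168,298),"f2":T(241,110)},
"scene":{"dn":S(290,195),"df":S(166,251),"pin":S(146,354),"c4":S(507,325),"c2":S(34,272),"f4":S(400,212),"f1":S(178,318),"f2":S(130,262)}}
v,r=fit(J,obs,[.5,.05,0]);print("jig",np.round(v,4));print(np.round(r,1).tolist())
for n in obs:
    v1,_=fit(J,{n:obs[n]},v);print(n,np.round(v1,4))
for k in("dn","df","pin","c4","c2","f1","f4"):print(k,np.round(tri(obs["scene"][k],obs["top"][k]),4),J[k][2])
be=(plane("top",[T(37,266),T(72,280)],.022));print("bar end",np.round(be.mean(0),4))
print("barend scene",np.round(plane("scene",[S(458,316),S(460,358)],.022),4))
print("clamp tip",np.round(plane("top",[T(449,141),T(438,168)],.054),4), "lever ball",np.round(plane("top",T(201,381),.08),4),np.round(plane("scene",S(470,89),.074),4))
for n,roi in(("top",(187,222,40,45)),("scene",(430,280,80,75))):
    im=cv2.cvtColor(cv2.imread(f"pics/{n}0.png"),cv2.COLOR_BGR2RGB)
    m=white(im,*roi);c=max(cv2.findContours(m,0,1)[0],key=cv2.contourArea)
    q=plane(n,c[:,0],.012)[:,:2];R=cv2.minAreaRect((q*1000).astype(np.float32));print(n,"plate",R)
    hs=cv2.HoughCircles  # holes by contours
    cc,hi=cv2.findContours(m,cv2.RETR_CCOMP,1)
    for i,k in enumerate(cc):
        if hi[0][i][3]>=0 and len(k)>3:
            M=k[:,0].mean(0);print("  hole px",np.round(M,1),len(k),np.round(plane(n,M,.012)[0],4))
E
```

```text
jig [ 0.6256  0.0276 -0.0145]
[[0.3, -0.5], [0.2, -1.0], [-0.1, -0.5], [0.2, 0.2], [-0.8, 0.1], [0.1, -0.3], [0.1, 0.6], [-0.5, 0.5], [0.3, 0.1], [-0.2, 0.4], [-0.1, -0.8], [0.4, -2.0], [0.1, -1.6], [0.3, -0.4], [1.4, 0.1], [-0.8, 0.4], [0.5, 0.8], [-1.1, 1.7], [-0.3, -1.0]]
top [ 0.6253  0.0275 -0.0182]
scene [ 0.626   0.0278 -0.0091]
dn [ 0.5907 -0.0017  0.0326] 0.04
df [ 0.6796 -0.0034  0.0328] 0.04
pin [0.7259 0.0555 0.0291] 0.032
c4 [0.5244 0.1421 0.0115] 0.012
c2 [ 0.7528 -0.0487  0.0132] 0.012
f1 [0.6988 0.0429 0.031 ] 0.024
f4 [0.5369 0.043  0.0268] 0.024
bar end [0.5594 0.1373 0.022 ]
barend scene [[0.5512 0.1263 0.022 ]
 [0.5681 0.1519 0.022 ]]
clamp tip [[ 0.6615 -0.1896  0.054 ]
 [ 0.6388 -0.1798  0.054 ]] lever ball [[0.4623 0.0159 0.08  ]] [[0.4647 0.0136 0.074 ]]
top plate ((439.759521484375, 368.7728271484375), (111.72184753417969, 87.02976989746094), 13.127833366394043)
  hole px [219.5 256. ] 10 [0.4029 0.3289 0.012 ]
  hole px [200.1 254.3] 19 [0.409  0.3926 0.012 ]
  hole px [206.2 244.4] 54 [0.4411 0.3737 0.012 ]
  hole px [214.  229.5] 10 [0.4902 0.35   0.012 ]
scene plate ((442.57232666015625, 368.69488525390625), (113.05255126953125, 86.82371520996094), 13.038874626159668)
  hole px [476.3 332.7] 29 [0.4589 0.4033 0.012 ]
  hole px [446.4 321. ] 14 [0.4933 0.3502 0.012 ]
  hole px [488.8 317.3] 27 [0.4097 0.3922 0.012 ]
  hole px [469.1 295.4] 12 [0.4056 0.3305 0.012 ]
```

Emit:
jog_arm:
  hand: [0,0,0,0,0]
  travel:
    - [0.025,0.045,0]
    - [0.025,0.045,0]
    - [0.025,0.045,0]
    - [0.025,0.045,0]
    - [0.025,0.045,0]
  yaw: [-0.028,-0.029,-0.029,-0.029,-0.029]
  grip_force: 40

```text
time_s: 0.72
position: [0.3476, -0.2765, 0.2089]
tool_rot: [[0.964, 0.267, -0.0], [0.267, -0.964, 0.0], [-0.0, -0.0, -1.0]]
ft_force: [1.2, -0.4, 0.4]
grip_width: 0.0002
gripper_force: 0.0
```

Emit:
jog_arm:
  hand: [0,0,0,0,0]
  travel:
    - [0.025,0.045,0]
    - [0.025,0.045,0]
    - [0.025,0.045,0]
    - [0.025,0.045,0]
    - [0.025,0.045,0]
  yaw: [-0.028,-0.029,-0.029,-0.029,-0.029]

```text
time_s: 1.35
position: [0.4727, -0.0515, 0.209]
tool_rot: [[0.992, 0.126, -0.0], [0.126, -0.992, 0.0], [-0.0, -0.0, -1.0]]
ft_force: [0.2, -0.0, 1.0]
grip_width: -0.0003
gripper_force: 0.0
```

Emit:
jog_arm:
  hand: [0,0,0,0,0]
  travel:
    - [0.025,0.045,0]
    - [0.025,0.045,0]
    - [0.025,0.045,0]
    - [0.025,0.045,0]
    - [0.025,0.045,0]
  yaw: [-0.028,-0.029,-0.029,-0.029,-0.029]

```text
time_s: 1.98
position: [0.5976, 0.1735, 0.2087]
tool_rot: [[1.0, -0.017, -0.001], [-0.017, -1.0, -0.0], [-0.001, 0.0, -1.0]]
ft_force: [0.4, -0.4, 0.7]
grip_width: 0.0
gripper_force: 0.0
```

Emit:
jog_arm:
  hand: [0,0,0,0,0]
  travel:
    - [0,0,-0.06]
    - [0,0,-0.06]
    - [0,0,-0.04]
    - [0,0,-0.0155]
    - [-0.002,-0.005,0]
  yaw: [0,0,0,0,0]

```text
time_s: 2.6
position: [0.5952, 0.1669, 0.0336]
tool_rot: [[1.0, -0.016, -0.001], [-0.016, -1.0, -0.0], [-0.001, 0.0, -1.0]]
ft_force: [-0.4, -0.4, 0.5]
grip_width: 0.0004
gripper_force: 0.0
```

Emit:
jog_arm:
  hand: [0,0,0,0,0]
  travel:
    - [-0.003,-0.01,0]
    - [-0.003,-0.012,0]
    - [-0.003,-0.012,0]
    - [-0.003,-0.012,0]
    - [-0.003,-0.01,0]
  yaw: [0,0,0,0,0]

```text
time_s: 3.22
position: [0.58, 0.1099, 0.0338]
tool_rot: [[1.0, -0.017, 0.0], [-0.017, -1.0, -0.0], [0.0, 0.0, -1.0]]
ft_force: [-0.1, -0.6, 0.1]
grip_width: 0.0001
gripper_force: 0.0
```

Emit:
jog_arm:
  hand: [0,0,0,0,0]
  travel:
    - [0,-0.008,0]
    - [0,-0.006,0]
    - [0,-0.004,0]
    - [0,-0.002,0]
    - [0,-0.001,0]
  yaw: [0,0,0,0,0]

```text
time_s: 3.85
position: [0.5802, 0.0899, 0.0336]
tool_rot: [[1.0, -0.016, 0.0], [-0.016, -1.0, 0.0], [0.0, -0.0, -1.0]]
ft_force: [0.8, -0.0, -0.3]
grip_width: -0.0002
gripper_force: 0.0
```

Run:
```python
from h import *
r=lambda a,x,y,w,h,W,H:cv2.resize(a[y:y+h,x:x+w],(W,H),interpolation=cv2.INTER_CUBIC)
t=env.get_image("top")[:,:,::-1];s=env.get_image("scene")[:,:,::-1];cv2.imwrite("pics/t2.png",t);cv2.imwrite("pics/s2.png",s)
cv2.imwrite("pics/m3.png",np.hstack([r(t,265,140,100,125,400,500),r(s,255,190,100,125,400,500)]))
```

```text
(no output)
```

View pics/m3.png

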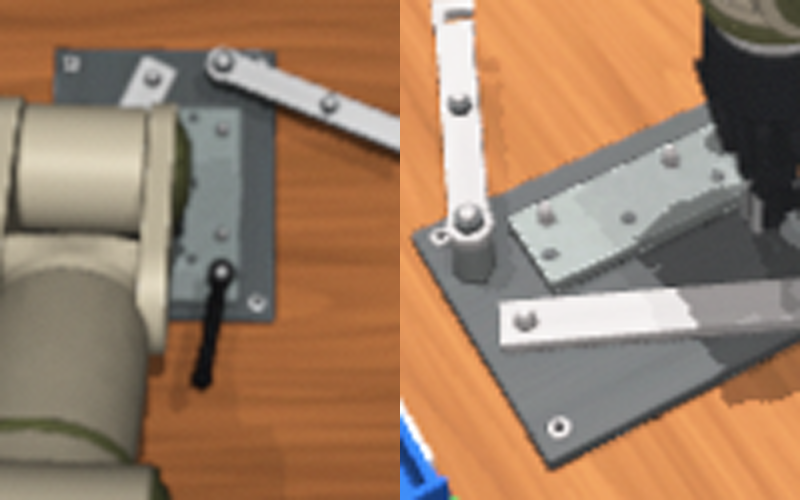

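The bar has not moved: its edge is still at crop (500-800,300). The fingers seem to be beyond it on the fence side, so I'll check where the tips really are.

Run:
```python
from h import *
print(env.finger_overhang, env.observe()["position"])
for z in(.0336,.022,.0166,.01):print(z,np.round(proj("scene",[.5802,.0899,z]),1))
print("bar outer edge top at x=.58",np.round(proj("scene",[[.58,.144,.022],[.58,.111,.022]]),1))
s=cv2.imread("pics/s2.png");cv2.imwrite("pics/m4.png",cv2.resize(s[190:290,310:400],(720,600)[:2],interpolation=cv2.INTER_CUBIC) if 0 else cv2.resize(s[190:290,310:400],(540,600),interpolation=cv2.INTER_CUBIC))
```

```text
0.017 [0.58016267 0.08995616 0.03361395]
0.0336 [[345.9 250.6]]
0.022 [[345.8 253.5]]
0.0166 [[345.7 254.9]]
0.01 [[345.6 256.5]]
bar outer edge top at x=.58 [[358.6 269. ]
 [350.7 259.4]]
```

View pics/m4.png

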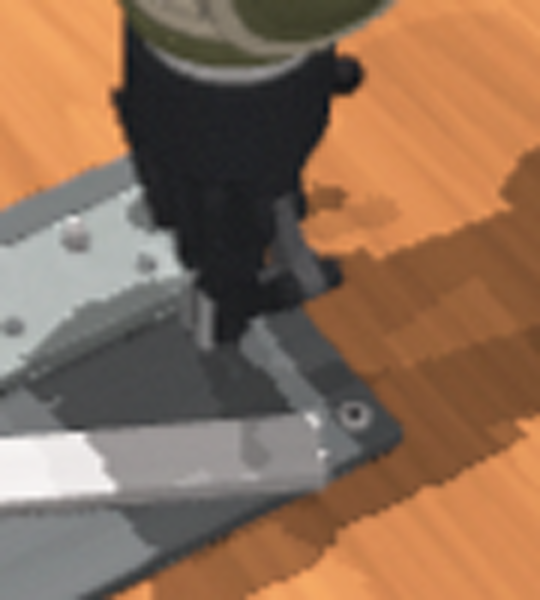

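The fingers' lowest point shows at scene px (347,248), but a tip at z=17 mm should be at (346,255). I'll lift clear and compare the gripper shut and open.

Emit:
jog_arm:
  hand: [0,0,0,0,0]
  travel:
    - [0,0,0.04]
    - [0,0.03,0.06]
    - [0,0.03,0.05]
    - [0,0.03,0]
    - [0,0,0]
  yaw: [0,0,0,0,0]

```text
time_s: 4.58
position: [0.5798, 0.1796, 0.1798]
tool_rot: [[1.0, -0.013, 0.001], [-0.013, -1.0, 0.0], [0.001, -0.0, -1.0]]
ft_force: [0.0, -0.1, -0.2]
grip_width: 0.0001
gripper_force: 0.0
```

Run:
```python
from h import *
s=env.get_image("scene")[:,:,::-1];cv2.imwrite("pics/s3.png",s);p=env.observe()["position"];print(p,proj("scene",p),proj("scene",p-[0,0,.017]))
```

```text
[0.57977879 0.17839335 0.17922032] [[372.30788957 236.03442474]] [[371.69065036 241.28817679]]
```

Emit:
jog_arm:
  hand: [0.085,0.085,0.085,0.085,0.085]
  travel:
    - [0,0,0]
    - [0,0,0]
    - [0,0,0]
    - [0,0,0]
    - [0,0,0]
  yaw: [0,0,0,0,0]

```text
time_s: 5.25
position: [0.5802, 0.1777, 0.1795]
tool_rot: [[1.0, -0.016, 0.0], [-0.016, -1.0, -0.0], [0.0, 0.0, -1.0]]
ft_force: [0.5, -0.3, -0.4]
grip_width: 0.0852
gripper_force: 0.0
```

Run:
```python
from h import *
s=env.get_image("scene")[:,:,::-1];cv2.imwrite("pics/s4.png",s);a=cv2.imread("pics/s3.png")
o=env.observe();p=o["position"];c=proj("scene",p)[0].astype(int);print(o["time_s"],c)
f=lambda im:cv2.resize(im[c[1]-50:c[1]+50,c[0]-35:c[0]+45],(400,500),interpolation=cv2.INTER_CUBIC)
m=np.hstack([f(a),f(s)]);
for k in(0,400):
    for z in(0,.017):
        q=(proj("scene",p-[0,0,z])[0]-[c[0]-35,c[1]-50])*5+[k+2,2];cv2.drawMarker(m,tuple(q.astype(int)),(0,0,255) if z else (0,255,0),0,14,1)
cv2.imwrite("pics/m5.png",m)
```

```text
5.3 [371 235]
```

View pics/m5.png

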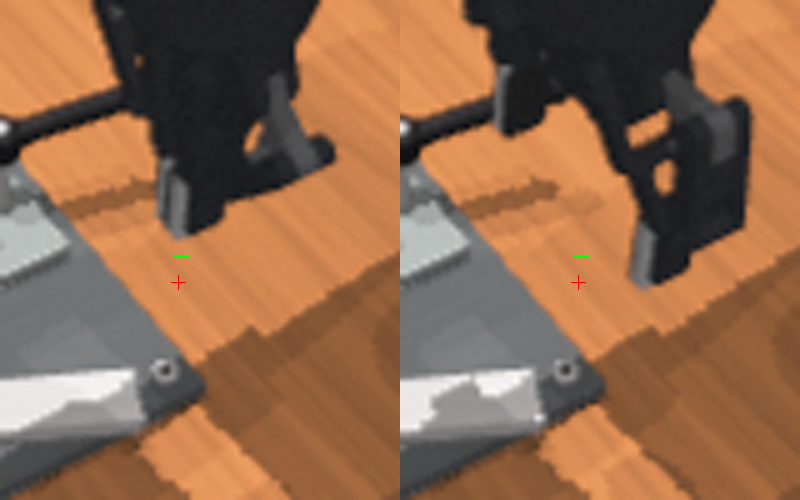

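Run:
```python
from h import *
p=env.observe()["position"]
ob=[((373.2,232),(.011,.0135),0),((385.6,241.6),(.011,.0570),1),((358,211.6),(.011,-.0427),1)]
f=lambda v:np.concatenate([proj("scene",p+[v[0]+o[0],v[1]+o[1],v[2+k]])[0]-np.array(q) for q,o,k in ob])
r=least_squares(f,[0,0,0,0]);print(np.round(r.x,4),np.round(r.fun,1))
g=lambda v:f([0,0,v[0],v[1]]);r=least_squares(g,[0,0]);print(np.round(r.x,4),np.round(r.fun,1))
# lift of far jig points vs known: check scene camera height bias with bottle/mug: lever ball
print(plane("scene",(367.3,202),.074),env.observe()["q"])
```

```text
[-0.0356 -0.0401 -0.0299 -0.017 ] [-0.4 -0.   0.3 -0.1  0.1  0.1]
[0.0327 0.044 ] [-0.4 -0.   1.6  1.5 -1.5 -1.3]
[[0.46459487 0.01425234 0.074     ]] [5.87071623e+00 2.87466586e+01 6.77093420e+01 5.13879819e-04
 8.35429194e+01 9.68032851e+01]
```

Run:
```python
from h import *
print("base px",proj("top",[[0,0,0]]),proj("scene",[[0,0,0],[0,0,.1]]))
for k,p,z in(("mug",(257,258),.09),("wr",(213,150),.003),("wr2",(243,180),.003),("tin",(185,181),.075),("brush",(390,240),.01),("drv",(437,184),.01),("drvh",(400,160),.02),("bottle",(467,174),.18),("oplate",(436,241),.012)):print(k,np.round(plane("top",p,z),3))
```

```text
base px [[321.12503551 384.81704878]] [[483.96089091 158.89732748]
 [493.30266851 132.49019239]]
mug [[0.391 0.195 0.09 ]]
wr [[0.767 0.366 0.003]]
wr2 [[0.66  0.26  0.003]]
tin [[0.641 0.434 0.075]]
brush [[ 0.451 -0.232  0.01 ]]
drv [[ 0.639 -0.399  0.01 ]]
drvh [[ 0.721 -0.275  0.02 ]]
bottle [[ 0.631 -0.442  0.18 ]]
oplate [[ 0.446 -0.383  0.012]]
```

Emit:
jog_arm:
  hand: [0,0,0,0,0]
  travel:
    - [-0.02,0.03,-0.03]
    - [-0.02,0.03,-0.05]
    - [0,0,-0.04]
    - [0,0,-0.015]
    - [0,0,0]
  yaw: [0,0,0,0,0]

```text
time_s: 5.92
position: [0.5405, 0.2375, 0.0445]
tool_rot: [[1.0, -0.017, -0.0], [-0.017, -1.0, -0.0], [-0.0, 0.0, -1.0]]
ft_force: [0.5, -0.3, -0.1]
grip_width: -0.0
gripper_force: 0.0
```

Run:
```python
from h import *
s=env.get_image("scene")[:,:,::-1];cv2.imwrite("pics/s5.png",s);o=env.observe();p=o["position"];print(p,o["q"])
for z in (0,.017,.03):print(proj("scene",p-[0,0,z]))
# dark gripper blob lowest pixel near
g=s.max(2)<70
ys,xs=np.nonzero(g[180:330,330:450]);i=np.argsort(-ys)[:8];print([(xs[k]+330,ys[k]+180) for k in i])
```

```text
[0.54108385 0.23765476 0.04556346] [ 1.22441781e+01  3.49285216e+01  8.08240415e+01 -7.81281534e-04
  6.41548115e+01  1.03205522e+02]
[[397.78707078 284.69012938]]
[[396.87657891 288.85455846]]
[[396.19674185 291.96401318]]
[(np.int64(330), np.int64(287)), (np.int64(332), np.int64(286)), (np.int64(331), np.int64(286)), (np.int64(334), np.int64(285)), (np.int64(333), np.int64(285)), (np.int64(336), np.int64(284)), (np.int64(335), np.int64(284)), (np.int64(337), np.int64(283))]
```

Emit:
jog_arm:
  hand: [0,0,0,0,0]
  travel:
    - [0,0,-0.004]
    - [0,0,-0.004]
    - [0,0,-0.003]
    - [0,0,-0.002]
    - [0,0,-0.002]
  yaw: [0,0,0,0,0]

```text
time_s: 6.6
position: [0.5402, 0.2378, 0.0294]
tool_rot: [[1.0, -0.016, 0.0], [-0.016, -1.0, 0.0], [0.0, -0.0, -1.0]]
ft_force: [-0.8, 0.0, -0.1]
grip_width: 0.0
gripper_force: 0.0
```

Emit:
jog_arm:
  hand: [0,0,0,0,0]
  travel:
    - [0,0,-0.002]
    - [0,0,-0.002]
    - [0,0,-0.002]
    - [0,0,-0.001]
    - [0,0,0]
  yaw: [0,0,0,0,0]

```text
time_s: 7.22
position: [0.5401, 0.2378, 0.0224]
tool_rot: [[1.0, -0.016, -0.0], [-0.016, -1.0, -0.0], [-0.0, 0.0, -1.0]]
ft_force: [-0.5, -0.0, 0.5]
grip_width: 0.0
gripper_force: 0.0
```

Emit:
jog_arm:
  hand: [0,0,0,0,0]
  travel:
    - [0,0,-0.002]
    - [0,0,-0.002]
    - [0,0,-0.002]
    - [0,0,-0.001]
    - [0,0,0]
  yaw: [0,0,0,0,0]

```text
time_s: 7.85
position: [0.5402, 0.2378, 0.0155]
tool_rot: [[1.0, -0.016, -0.0], [-0.016, -1.0, -0.0], [-0.0, 0.0, -1.0]]
ft_force: [-0.1, 0.5, 0.4]
grip_width: -0.0003
gripper_force: 0.0
```

```bash
cat >> h.py <<'E'
def tip(s):
    """lowest pixel of the gripper in a fresh scene picture (RGB) : changed and dark, unsaturated"""
    a=cv2.cvtColor(cv2.imread("pics/scene0.png"),cv2.COLOR_BGR2RGB).astype(int);s=s.astype(int)
    hsv=cv2.cvtColor(s.astype(np.uint8),cv2.COLOR_RGB2HSV)
    m=((abs(a-s).sum(2)>60)&(hsv[...,1]<90)).astype(np.uint8);m[:,:300]=0
    n,l,st,c=cv2.connectedComponentsWithStats(m);k=1+np.argmax(st[1:,4]);ys,xs=np.nonzero(l==k);b=ys.max()
    return b,xs[ys>=b-1].mean(),[(int(y),int(xs[ys==y].min()),int(xs[ys==y].max())) for y in range(b-12,b+1,2)]
E
python3 - <<'E'
from h import *
o=env.observe();p=o["position"];s=env.get_image("scene");cv2.imwrite("pics/s6.png",s[:,:,::-1])
for n in("s3","s5","s6"):print(n,tip(cv2.imread(f"pics/{n}.png")[:,:,::-1]))
print(proj("scene",[p,p-[0,0,.017],p+[0,0,.017]]))
t=env.get_image("top");cv2.imwrite("pics/t6.png",t[:,:,::-1])
E
```

```text
s3 (np.int64(232), np.float64(371.85714285714283), [(220, 368, 395), (222, 367, 391), (224, 367, 384), (226, 367, 380), (228, 368, 379), (230, 369, 376), (232, 371, 372)])
s5 (np.int64(282), np.float64(398.25), [(270, 394, 426), (272, 394, 427), (274, 394, 427), (276, 393, 425), (278, 394, 420), (280, 395, 403), (282, 397, 398)])
s6 (np.int64(290), np.float64(396.4), [(278, 393, 423), (280, 393, 425), (282, 392, 425), (284, 392, 423), (286, 392, 419), (288, 394, 401), (290, 396, 396)])
[[396.55760115 291.84507579]
 [395.68479353 295.81695078]
 [397.45404715 287.76562988]]
```

Emit:
jog_arm:
  hand: [0,0,0,0,0]
  travel:
    - [0,0,-0.002]
    - [0,0,-0.002]
    - [0,0,-0.002]
    - [0,0,-0.002]
    - [0,0,-0.002]
  yaw: [0,0,0,0,0]

```text
time_s: 8.57
position: [0.5402, 0.2378, 0.0054]
tool_rot: [[1.0, -0.016, -0.0], [-0.016, -1.0, 0.0], [-0.0, -0.0, -1.0]]
ft_force: [0.2, -0.3, -1.1]
grip_width: -0.0001
gripper_force: 0.0
```

Emit:
jog_arm:
  hand: [0,0,0,0,0]
  travel:
    - [0,0,-0.002]
    - [0,0,-0.002]
    - [0,0,-0.002]
    - [0,0,-0.002]
    - [0,0,-0.002]
  yaw: [0,0,0,0,0]

```text
time_s: 9.2
position: [0.5401, 0.2378, -0.0046]
tool_rot: [[1.0, -0.016, -0.0], [-0.016, -1.0, 0.0], [-0.0, -0.0, -1.0]]
ft_force: [-0.3, -0.0, 0.1]
grip_width: -0.0
gripper_force: 0.0
```

Run:
```python
from h import *
o=env.observe();p=o["position"];s=env.get_image("scene");cv2.imwrite("pics/s7.png",s[:,:,::-1])
print(p,o["q"],o["ft_force"],tip(s))
r=lambda a,x,y,w,h,W,H:cv2.resize(a[y:y+h,x:x+w],(W,H),interpolation=cv2.INTER_CUBIC)
t=env.get_image("top");cv2.imwrite("pics/t7.png",t[:,:,::-1])
cv2.imwrite("pics/m6.png",np.hstack([r(s,340,200,100,125,400,500),r(t,210,140,100,125,400,500)])[:,:,::-1])
```

```text
[ 0.54013548  0.23783921 -0.00462431] [1.22810331e+01 3.87514363e+01 8.34014487e+01 1.43750305e-03
 5.78496803e+01 1.03209410e+02] [-0.27089877 -0.03519064  0.12234546] (np.int64(294), np.float64(397.3333333333333), [(282, 392, 418), (284, 392, 422), (286, 391, 423), (288, 391, 423), (290, 391, 420), (292, 393, 416), (294, 394, 397)])
```

View pics/m6.png

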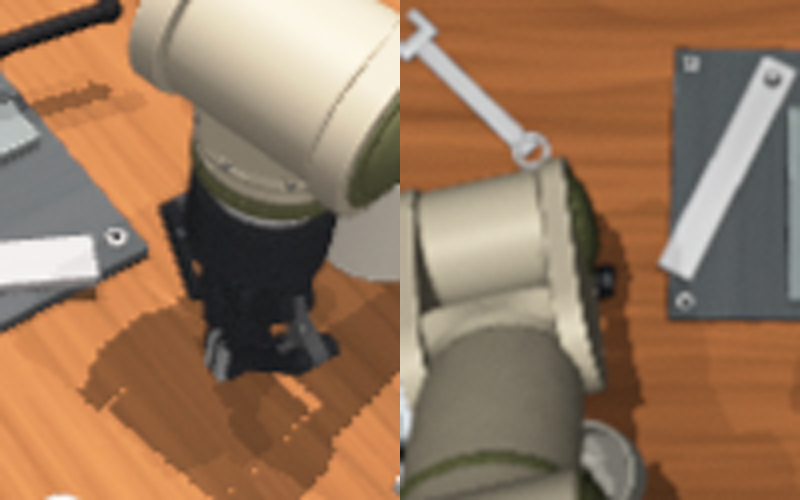

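Emit:
jog_arm:
  hand: [0,0,0,0,0]
  travel:
    - [0,0,-0.003]
    - [0,0,-0.003]
    - [0,0,-0.003]
    - [0,0,-0.002]
    - [0,0,-0.002]
  yaw: [0,0,0,0,0]

```text
time_s: 9.93
position: [0.5402, 0.2378, -0.0176]
tool_rot: [[1.0, -0.016, 0.0], [-0.016, -1.0, 0.0], [0.0, -0.0, -1.0]]
ft_force: [0.1, -0.3, 0.2]
grip_width: 0.0003
gripper_force: 0.0
```

Emit:
jog_arm:
  hand: [0,0,0,0,0]
  travel:
    - [0,0,-0.002]
    - [0,0,-0.002]
    - [0,0,-0.002]
    - [0,0,-0.001]
    - [0,0,-0.001]
  yaw: [0,0,0,0,0]

```text
time_s: 10.55
position: [0.5403, 0.2379, -0.0223]
tool_rot: [[1.0, -0.016, 0.002], [-0.016, -1.0, 0.0], [0.002, -0.0, -1.0]]
ft_force: [-12.6, -3.8, 36.9]
grip_width: -0.0001
gripper_force: 18.5
```

Emit:
jog_arm:
  hand: [0,0,0,0,0]
  travel:
    - [0,0,-0.001]
    - [0,0,-0.001]
    - [0,0,-0.001]
    - [0,0,-0.001]
    - [0,0,-0.001]
  yaw: [0,0,0,0,0]

```text
time_s: 11.18
position: [0.5404, 0.238, -0.0225]
tool_rot: [[1.0, -0.015, 0.004], [-0.015, -1.0, 0.0], [0.004, -0.0, -1.0]]
ft_force: [-27.3, -9.3, 81.0]
grip_width: -0.0002
gripper_force: 40.7
```

Emit:
jog_arm:
  hand: [0,0,0,0,0]
  travel:
    - [0,0,0.004]
    - [0,0,0.003]
    - [0,0,0.002]
    - [0,0,0]
    - [0,0,0]
  yaw: [0,0,0,0,0]

```text
time_s: 11.8
position: [0.54, 0.2378, -0.0219]
tool_rot: [[1.0, -0.016, -0.001], [-0.016, -1.0, -0.0], [-0.001, 0.0, -1.0]]
ft_force: [-0.6, -0.4, 0.2]
grip_width: -0.0
gripper_force: 0.0
```

Run:
```python
from h import *
o=env.observe();p=o["position"];s=env.get_image("scene");cv2.imwrite("pics/s8.png",s[:,:,::-1])
b=tip(s);print(p,o["ft_force"],b)
print(plane("scene",[(b[1],b[0]+.5)],0), proj("scene",[p+[.011,.0135,.0215],p+[.011,-.0145,.0215],p+[-.011,.0145,.0215]]))
# finger corners: silhouette left-most bottom & right
```

```text
[ 0.54002962  0.2378176  -0.02193122] [-0.60702286 -0.41724579  0.18761922] (np.int64(298), np.float64(401.7894736842105), [(286, 391, 417), (288, 391, 420), (290, 390, 422), (292, 390, 422), (294, 390, 420), (296, 392, 415), (298, 393, 396)])
[[0.53349707 0.25136351 0.        ]] [[395.72411638 302.17396712]
 [388.09137664 293.11176342]
 [403.556223   298.00129456]]
```

Touching the bench shows the shut fingertips stand 22 mm behind the reported TCP rather than 17 mm ahead, so a tip at height h needs TCP z = h − 22 mm. I'll redo the bar push at the right height.

Emit:
jog_arm:
  hand: [0,0,0,0,0]
  travel:
    - [0,0,0.05]
    - [0.03,-0.029,0]
    - [0.03,-0.029,0]
    - [0,0,-0.025]
    - [0,0,-0.009]
  yaw: [0,0,0,0,0]

```text
time_s: 12.48
position: [0.5994, 0.1795, -0.0071]
tool_rot: [[1.0, -0.017, -0.003], [-0.017, -1.0, -0.0], [-0.003, 0.0, -1.0]]
ft_force: [-0.2, 0.1, 0.4]
grip_width: -0.0001
gripper_force: 0.0
```

Emit:
jog_arm:
  hand: [0,0,0,0,0]
  travel:
    - [-0.003,-0.012,0]
    - [-0.003,-0.012,0]
    - [-0.003,-0.012,0]
    - [-0.003,-0.012,0]
    - [-0.003,-0.012,0]
  yaw: [0,0,0,0,0]

```text
time_s: 13.1
position: [0.5848, 0.1191, -0.0053]
tool_rot: [[1.0, -0.016, -0.0], [-0.016, -1.0, 0.0], [-0.0, -0.0, -1.0]]
ft_force: [-0.8, 2.7, 0.4]
grip_width: 0.0001
gripper_force: 0.9
```

Run:
```python
from h import *
o=env.observe();print(o["position"],o["ft_force"])
t=env.get_image("top")[:,:,::-1];s=env.get_image("scene")[:,:,::-1];cv2.imwrite("pics/t9.png",t);cv2.imwrite("pics/s9.png",s)
# bar: white blob in scene, angle by line fit of top-edge pixels
m=white(s[:,:,::-1],275,240,110,50);c=max(cv2.findContours(m,0,1)[0],key=cv2.contourArea);q=plane("scene",c[:,0],.022)[:,:2]
print("bar now",cv2.minAreaRect((q*1000).astype(np.float32)))
a=cv2.imread("pics/scene0.png");m=white(a[:,:,::-1],275,240,110,50);c=max(cv2.findContours(m,0,1)[0],key=cv2.contourArea);q=plane("scene",c[:,0],.022)[:,:2]
print("bar before",cv2.minAreaRect((q*1000).astype(np.float32)))
```

```text
[ 0.58482881  0.11911836 -0.00528048] [-0.83567003  2.73870868  0.37046129]
bar now ((666.4889526367188, 70.92584228515625), (32.6668586730957, 158.8214111328125), 75.4646987915039)
bar before ((651.1275634765625, 92.37875366210938), (33.09019470214844, 202.552001953125), 63.67829513549805)
```

Emit:
jog_arm:
  hand: [0,0,0,0,0]
  travel:
    - [-0.002,-0.008,0]
    - [-0.002,-0.006,0]
    - [-0.002,-0.005,0]
    - [-0.001,-0.003,0]
    - [-0.001,-0.002,0]
  yaw: [0,0,0,0,0]

```text
time_s: 13.82
position: [0.5775, 0.0956, -0.0054]
tool_rot: [[1.0, -0.016, 0.001], [-0.016, -1.0, -0.0], [0.001, 0.0, -1.0]]
ft_force: [1.4, 1.1, 0.2]
grip_width: 0.0001
gripper_force: 0.9
```

Emit:
jog_arm:
  hand: [0,0,0,0,0]
  travel:
    - [0,-0.002,0]
    - [0,-0.002,0]
    - [0,-0.001,0]
    - [0,-0.001,0]
    - [0,0,0]
  yaw: [0,0,0,0,0]

```text
time_s: 14.45
position: [0.577, 0.0898, -0.0055]
tool_rot: [[1.0, -0.016, -0.0], [-0.016, -1.0, -0.0], [-0.0, 0.0, -1.0]]
ft_force: [-1.4, 2.5, 0.9]
grip_width: -0.0001
gripper_force: 1.1
```

Emit:
jog_arm:
  hand: [0,0,0,0,0]
  travel:
    - [0,-0.001,0]
    - [0,-0.001,0]
    - [0,-0.001,0]
    - [0,0,0]
    - [0,0,0]
  yaw: [0,0,0,0,0]

```text
time_s: 15.08
position: [0.5772, 0.0867, -0.0055]
tool_rot: [[1.0, -0.016, 0.0], [-0.016, -1.0, -0.0], [0.0, 0.0, -1.0]]
ft_force: [-1.6, 0.9, -0.3]
grip_width: 0.0005
gripper_force: 0.6
```

Emit:
jog_arm:
  hand: [0,0,0,0,0]
  travel:
    - [0,-0.001,0]
    - [0,-0.001,0]
    - [0,0,0]
    - [0,0,0]
    - [0,0,0]
  yaw: [0,0,0,0,0]

```text
time_s: 15.7
position: [0.5773, 0.0847, -0.0054]
tool_rot: [[1.0, -0.016, 0.0], [-0.016, -1.0, -0.0], [0.0, 0.0, -1.0]]
ft_force: [-0.6, 0.3, -0.6]
grip_width: -0.0005
gripper_force: 0.3
```

Emit:
jog_arm:
  hand: [0,0,0,0,0]
  travel:
    - [0,-0.001,0]
    - [0,-0.001,0]
    - [0,-0.001,0]
    - [0,0,0]
    - [0,0,0]
  yaw: [0,0,0,0,0]

```text
time_s: 16.32
position: [0.5771, 0.0818, -0.0055]
tool_rot: [[1.0, -0.016, -0.0], [-0.016, -1.0, -0.0], [-0.0, 0.0, -1.0]]
ft_force: [-1.1, 1.0, -0.1]
grip_width: 0.0001
gripper_force: 0.8
```

Run:
```python
from h import *
o=env.observe();print(o["position"],o["ft_force"])
s=env.get_image("scene");cv2.imwrite("pics/s10.png",s[:,:,::-1])
J=[.6256,.0276,-.0145];c,sn=np.cos(J[2]),np.sin(J[2])
m=white(s,270,230,70,60);q=max(cv2.findContours(m,0,1)[0],key=cv2.contourArea);P=plane("scene",q[:,0],.022)[:,:2]-J[:2]
P=P@np.array([[c,-sn],[sn,c]]);R=cv2.minAreaRect((P*1000).astype(np.float32));print("bar in jig",R)
b=cv2.boundingRect(q);print(b)
```

```text
[ 0.57710713  0.08178993 -0.00546875] [-1.06491801  0.99855918 -0.0887484 ]
bar in jig ((30.110240936279297, -1.589324951171875), (175.21884155273438, 94.48999786376953), 0.4651993215084076)
(277, 230, 62, 48)
```

Run:
```python
from h import *
J=[.6256,.0276,-.0145];c,sn=np.cos(J[2]),np.sin(J[2])
def jig(P):return (P[:,:2]-J[:2])@np.array([[c,-sn],[sn,c]])*1000
for n in("scene0","s9","s10"):
    s=cv2.imread(f"pics/{n}.png")[:,:,::-1];h=cv2.cvtColor(np.ascontiguousarray(s),cv2.COLOR_RGB2HSV)
    for th in(205,):
        m=((h[...,1]<30)&(h[...,2]>th)).astype(np.uint8);m[:225]=0;m[290:]=0;m[:,:272]=0;m[:,385:]=0
        nn,l,st,ce=cv2.connectedComponentsWithStats(m);k=1+np.argmax(st[1:,4]);ys,xs=np.nonzero(l==k)
        X=range(xs.min()+4,xs.max()-3,2)
        up=np.array([(x,ys[xs==x].min()-.5) for x in X]);lo=np.array([(x,ys[xs==x].max()+.5) for x in X])
        for nm,e in(("inner",up),("outer",lo)):
            g=jig(plane("scene",e,.022));vx,vy,x0,y0=cv2.fitLine(g.astype(np.float32),cv2.DIST_HUBER,0,.01,.01).ravel()
            print(n,st[k],nm,"angle",round(np.degrees(np.arctan(vy/vx)),2),"y at x=0:",round(y0-x0*vy/vx,1),"x range",g[:,0].min().round(),g[:,0].max().round())
```

```text
scene0 [280 259  84  17 838] inner angle -25.53 y at x=0: 60.0 x range -63.0 98.0
scene0 [280 259  84  17 838] outer angle -25.6 y at x=0: 93.4 x range -45.0 112.0
s9 [279 257  45  20 398] inner angle -13.4 y at x=0: 38.2 x range 18.0 101.0
s9 [279 257  45  20 398] outer angle -13.26 y at x=0: 68.6 x range 29.0 116.0
s10 [279 242  44  36 577] inner angle -46.91 y at x=0: 35.2 x range 9.0 74.0
s10 [279 242  44  36 577] outer angle -1.92 y at x=0: 46.7 x range 26.0 116.0
```

Emit:
jog_arm:
  hand: [0,0,0,0,0]
  travel:
    - [0,-0.001,0]
    - [0,-0.001,0]
    - [0,-0.001,0]
    - [0,0,0]
    - [0,0,0]
  yaw: [0,0,0,0,0]

```text
time_s: 17.0
position: [0.5771, 0.0801, -0.0055]
tool_rot: [[1.0, -0.016, 0.0], [-0.016, -1.0, 0.002], [0.0, -0.002, -1.0]]
ft_force: [-0.9, 8.9, 0.7]
grip_width: 0.0004
gripper_force: 4.5
```

Emit:
jog_arm:
  hand: [0,0,0,0,0]
  travel:
    - [0,-0.001,0]
    - [0,-0.001,0]
    - [0,0,0]
    - [0,0,0]
    - [0,0,0]
  yaw: [0,0,0,0,0]

```text
time_s: 17.62
position: [0.5771, 0.0799, -0.0055]
tool_rot: [[1.0, -0.016, 0.001], [-0.016, -1.0, 0.005], [0.0, -0.005, -1.0]]
ft_force: [0.8, 18.4, -0.7]
grip_width: -0.0
gripper_force: 9.3
```

Run:
```python
from h import *
p=np.array([.5801,.1778,.1795])
for dz in(.030,.035,.040):
    f=lambda v:np.concatenate([proj("scene",p+[v[0]+.011,v[1]+y,dz])[0]-q for q,y in((np.array((382,240.4)),.0427),(np.array((358,211.6)),-.0427))])
    r=least_squares(f,[0,0]);print(dz,np.round(r.x,4),np.round(r.fun,1))
```

```text
0.03 [-0.0059 -0.005 ] [ 0.7 -0.7 -0.8  0.7]
0.035 [-0.003  -0.0017] [ 0.8 -0.6 -0.9  0.6]
0.04 [-0.0002  0.0016] [ 0.9 -0.5 -1.   0.5]
```

Emit:
jog_arm:
  hand: [0,0,0,0,0]
  travel:
    - [0,0.004,0]
    - [0,0.02,0]
    - [0,0.01,0.06]
    - [0,0.03,0.05]
    - [-0.03,0.04,0.03]
  yaw: [0,0,0,0,0.05]

```text
time_s: 18.25
position: [0.5487, 0.1819, 0.1371]
tool_rot: [[0.999, 0.033, 0.005], [0.033, -0.999, 0.0], [0.005, 0.0, -1.0]]
ft_force: [0.5, 0.2, -0.2]
grip_width: -0.0002
gripper_force: 0.0
```

Emit:
jog_arm:
  hand: [0.085,0.085,0.085,0.085,0.085]
  travel:
    - [-0.021,0.038,0]
    - [-0.021,0.038,0]
    - [-0.021,0.038,0]
    - [-0.021,0.038,0]
    - [-0.021,0.037,0]
  yaw: [0.038,0.038,0.038,0.039,0.039]

```text
time_s: 18.88
position: [0.4411, 0.3716, 0.1347]
tool_rot: [[0.974, 0.225, 0.001], [0.225, -0.974, -0.0], [0.001, 0.0, -1.0]]
ft_force: [0.0, -0.1, -0.3]
grip_width: 0.085
gripper_force: 0.0
```

Emit:
jog_arm:
  hand: [0.085,0.085,0.085,0.085,0.085]
  travel:
    - [0,0,-0.05]
    - [0,0,-0.04]
    - [0,0,-0.03]
    - [0,0,-0.02]
    - [0,0,0]
  yaw: [0,0,0,0,0]

```text
time_s: 19.5
position: [0.4413, 0.37, -0.0066]
tool_rot: [[0.975, 0.224, -0.002], [0.224, -0.975, -0.001], [-0.002, 0.001, -1.0]]
ft_force: [0.4, -0.0, 0.4]
grip_width: 0.085
gripper_force: 0.0
```

Run:
```python
from h import *
o=env.observe();print(o["position"],o["tool_rot"][:2,0],o["ft_force"])
s=env.get_image("scene")[:,:,::-1];t=env.get_image("top")[:,:,::-1];cv2.imwrite("pics/s11.png",s);cv2.imwrite("pics/t11.png",t)
r=lambda a,x,y,w,h,W,H:cv2.resize(a[y:y+h,x:x+w],(W,H),interpolation=cv2.INTER_CUBIC)
cv2.imwrite("pics/m7.png",np.hstack([r(s,410,230,120,125,480,500),r(s,255,190,80,125,320,500)]))
```

```text
[ 0.44133822  0.36996968 -0.00655879] [0.97455156 0.22415155] [ 0.38199984 -0.02179939  0.41605096]
```

View pics/m7.png

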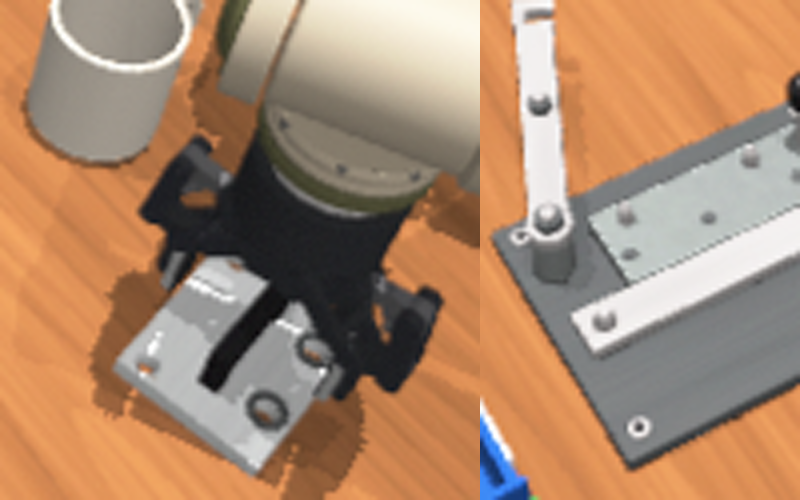

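The bar lies flush along the fence (right part, edge (575,315) to (800,215)). The open fingers straddle the plate's handle, at (175,260) and (345,380), so I'll close and lift.

Emit:
jog_arm:
  hand: [0.085,0,0,0,0]
  travel:
    - [0,0,0.002]
    - [0,0,0]
    - [0,0,0]
    - [0,0,0]
    - [0,0,0]
  yaw: [0,0,0,0,0]
  grip_force: 60

```text
time_s: 20.23
position: [0.4422, 0.3698, -0.0035]
tool_rot: [[0.975, 0.224, -0.0], [0.224, -0.975, -0.0], [-0.0, 0.0, -1.0]]
ft_force: [0.5, -0.9, 3.0]
grip_width: 0.0115
gripper_force: 3.5
```

Emit:
jog_arm:
  hand: [0,0,0,0,0]
  travel:
    - [0,0,0]
    - [0,0,0.01]
    - [0,0,0.03]
    - [0,0,0.04]
    - [0,0,0.04]
  yaw: [0,0,0,0,0]

```text
time_s: 20.85
position: [0.4417, 0.3696, 0.1177]
tool_rot: [[0.975, 0.224, -0.001], [0.224, -0.975, -0.0], [-0.001, 0.0, -1.0]]
ft_force: [0.3, 0.5, -4.5]
grip_width: 0.0111
gripper_force: 58.8
```

Emit:
jog_arm:
  hand: [0,0,0,0,0]
  travel:
    - [0.024,-0.043,0]
    - [0.024,-0.043,0]
    - [0.024,-0.043,0]
    - [0.024,-0.043,0]
    - [0.024,-0.043,0]
  yaw: [-0.03,-0.03,-0.03,-0.03,-0.03]

```text
time_s: 21.48
position: [0.5624, 0.1534, 0.1166]
tool_rot: [[0.997, 0.075, -0.001], [0.075, -0.997, 0.0], [-0.001, -0.0, -1.0]]
ft_force: [1.3, -0.3, -4.6]
grip_width: 0.0108
gripper_force: 59.0
```

Emit:
jog_arm:
  hand: [0,0,0,0,0]
  travel:
    - [0.025,-0.042,0]
    - [0.025,-0.042,0]
    - [0.025,-0.042,0]
    - [0,0,-0.03]
    - [0,0,-0.03]
  yaw: [-0.03,-0.03,-0.03,0,0]

```text
time_s: 22.1
position: [0.6369, 0.0282, 0.0557]
tool_rot: [[1.0, -0.015, -0.001], [-0.015, -1.0, 0.0], [-0.001, -0.0, -1.0]]
ft_force: [0.2, 0.2, -4.2]
grip_width: 0.011
gripper_force: 59.1
```

Run:
```python
from h import *
o=env.observe();p=o["position"];print(p,o["tool_rot"][:2,0],o["ft_force"],o["grip_width"])
s=env.get_image("scene")[:,:,::-1];t=env.get_image("top")[:,:,::-1];cv2.imwrite("pics/s12.png",s);cv2.imwrite("pics/t12.png",t)
r=lambda a,x,y,w,h,W,H:cv2.resize(a[y:y+h,x:x+w],(W,H),interpolation=cv2.INTER_CUBIC)
cv2.imwrite("pics/m8.png",np.hstack([r(s,255,180,115,115,500,500),r(t,270,140,60,100,300,500)]))
```

```text
[0.63693866 0.02820083 0.05565484] [ 0.99988111 -0.01540541] [ 0.23990931  0.1652025  -4.2291623 ] 0.011017244134176258
```

View pics/m8.png

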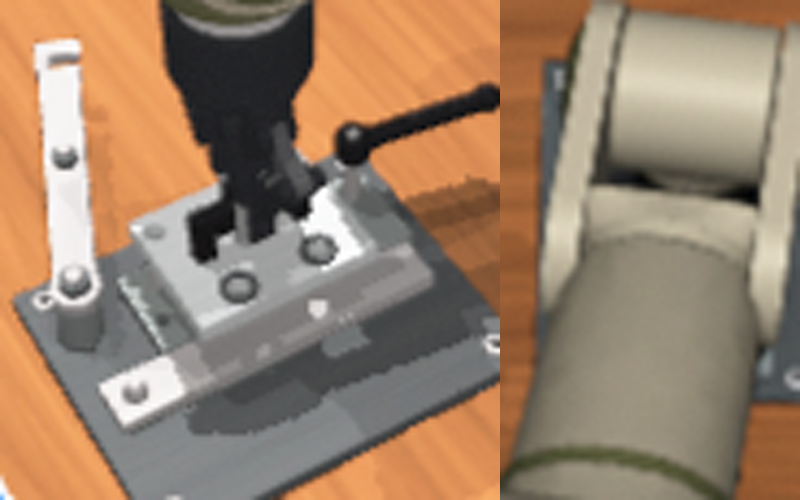

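The plate hangs level over the jig. Its bushings are at crop (238,288) and (318,249), the far dowel hole at (153,232), and its corners at (133,228) and (200,333). Next I'll fit its pose from these.

Run:
```python
from h import *
s=cv2.imread("pics/s12.png");g=cv2.cvtColor(s,cv2.COLOR_BGR2GRAY)
S=lambda x,y:np.array((255+(x+.5)*.23-.5,180+(y+.5)*.23-.5))
# refine hole/bushing centres by dark centroid in window
def ref(p,w):
    x,y=np.round(p).astype(int);a=g[y-w:y+w+1,x-w:x+w+1].astype(float);wt=np.clip(np.median(a)+10-a,0,None);wt=np.clip(a.max()*.85-a,0,None)
    Y,X=np.mgrid[-w:w+1,-w:w+1];return np.array((x+(wt*X).sum()/wt.sum(),y+(wt*Y).sum()/wt.sum()))
obs={"b1":S(238,288),"b2":S(318,249),"h":S(153,232),"c1":S(133,227),"c2":S(199,331)}
for k,w in(("b1",5),("b2",4),("h",3)):print(k,obs[k].round(1),ref(obs[k],w).round(1))
M={"b1":(.025,.03),"b2":(-.025,.03),"h":(.045,-.03),"c1":(.055,-.043),"c2":(.055,.043)}
for z in(.068,.071,.074):
    v,r=fit({k:(*q,z) for k,q in M.items()},{"scene":obs},[.636,.028,0]);print(z,np.round(v,4),np.round(r,1).tolist())
v,r=fit({k:(*q,.071) for k,q in M.items()},{"scene":{k:obs[k] for k in("b1","b2","h")}},[.636,.028,0]);print(np.round(v,4))
# jig in the same picture: bar pin and clamp etc unmoved -> reuse scene-only fit
```

```text
b1 [309.4 245.9] [309.8 245.6]
b2 [327.8 236.9] [327.3 237.3]
h [289.8 233. ] [289.7 233.4]
0.068 [ 0.6354  0.0252 -0.0087] [[0.2, 0.3], [-0.1, 0.6], [0.2, 0.0], [-1.3, -0.7], [0.6, -0.4]]
0.071 [ 0.6365  0.0273 -0.0085] [[0.2, 0.4], [-0.0, 0.6], [0.1, -0.0], [-1.4, -0.7], [0.6, -0.3]]
0.074 [ 0.6376  0.0295 -0.0084] [[0.2, 0.4], [0.0, 0.6], [0.1, -0.1], [-1.5, -0.8], [0.6, -0.2]]
[0.6364 0.0262 0.0064]
```

Emit:
jog_arm:
  hand: [0,0,0,0,0]
  travel:
    - [-0.0007,0,-0.008]
    - [0,0,-0.006]
    - [0,0,-0.004]
    - [0,0,-0.003]
    - [0,0,-0.002]
  yaw: [0,0,0,0,0]

```text
time_s: 22.82
position: [0.6365, 0.0288, 0.0335]
tool_rot: [[1.0, -0.014, 0.0], [-0.014, -1.0, 0.0], [0.0, -0.0, -1.0]]
ft_force: [-0.3, 0.0, -4.6]
grip_width: 0.0111
gripper_force: 59.2
```

Emit:
jog_arm:
  hand: [0,0,0,0,0]
  travel:
    - [0,0,-0.001]
    - [0,0,-0.001]
    - [0,0,-0.001]
    - [0,0,0]
    - [0,0,0]
  yaw: [0,0,0,0,0]

```text
time_s: 23.45
position: [0.6366, 0.0287, 0.0306]
tool_rot: [[1.0, -0.014, 0.0], [-0.014, -1.0, -0.0], [0.0, 0.0, -1.0]]
ft_force: [1.3, 0.0, -4.0]
grip_width: 0.0108
gripper_force: 59.2
```

Emit:
jog_arm:
  hand: [0,0,0,0,0]
  travel:
    - [0,0,-0.001]
    - [0,0,-0.001]
    - [0,0,-0.001]
    - [0,0,0]
    - [0,0,0]
  yaw: [0,0,0,0,0]

```text
time_s: 24.08
position: [0.6366, 0.0286, 0.0276]
tool_rot: [[1.0, -0.014, 0.0], [-0.014, -1.0, -0.0], [0.0, 0.0, -1.0]]
ft_force: [2.0, -2.7, -3.9]
grip_width: 0.0111
gripper_force: 59.3
```

Emit:
jog_arm:
  hand: [0,0,0,0,0]
  travel:
    - [0,0,-0.001]
    - [0,0,-0.001]
    - [0,0,-0.001]
    - [0,0,0]
    - [0,0,0]
  yaw: [0,0,0,0,0]

```text
time_s: 24.7
position: [0.6366, 0.0287, 0.0245]
tool_rot: [[1.0, -0.014, 0.0], [-0.014, -1.0, -0.0], [0.0, 0.0, -1.0]]
ft_force: [2.5, -4.4, -2.7]
grip_width: 0.011
gripper_force: 59.5
```

Emit:
jog_arm:
  hand: [0,0,0,0,0]
  travel:
    - [0.0003,-0.0006,-0.001]
    - [0,0,-0.001]
    - [0,0,-0.001]
    - [0,0,0]
    - [0,0,0]
  yaw: [0,0,0,0,0]

```text
time_s: 25.32
position: [0.6366, 0.0283, 0.0213]
tool_rot: [[1.0, -0.014, -0.0], [-0.014, -1.0, 0.0], [-0.0, -0.0, -1.0]]
ft_force: [1.3, -2.5, -3.8]
grip_width: 0.011
gripper_force: 59.2
```

Emit:
jog_arm:
  hand: [0,0,0,0,0]
  travel:
    - [0,0,-0.001]
    - [0,0,-0.001]
    - [0,0,0]
    - [0,0,0]
    - [0,0,0]
  yaw: [0,0,0,0,0]

```text
time_s: 25.95
position: [0.6367, 0.0283, 0.0207]
tool_rot: [[1.0, -0.014, 0.001], [-0.014, -1.0, -0.0], [0.001, 0.0, -1.0]]
ft_force: [-2.4, -2.5, 7.2]
grip_width: 0.0111
gripper_force: 60.7
```

Emit:
jog_arm:
  hand: [0.03,0.06,0.06,0.06,0.06]
  travel:
    - [0,0,0]
    - [0,0,0]
    - [0,0,0.02]
    - [0,0,0.04]
    - [0,0,0.06]
  yaw: [0,0,0,0,0]

```text
time_s: 26.58
position: [0.6358, 0.0285, 0.1392]
tool_rot: [[1.0, -0.014, -0.004], [-0.014, -1.0, 0.001], [-0.004, -0.001, -1.0]]
ft_force: [0.6, 0.4, 0.7]
grip_width: 0.0601
gripper_force: 0.0
```

Emit:
jog_arm:
  hand: [0,0,0,0,0]
  travel:
    - [0.01,-0.045,0]
    - [0.015,-0.045,0]
    - [0.015,-0.045,0]
    - [0.015,-0.045,0]
    - [0,-0.045,0]
  yaw: [0,0,0,0,0]

```text
time_s: 27.2
position: [0.6922, -0.1979, 0.1388]
tool_rot: [[1.0, -0.014, -0.0], [-0.014, -1.0, 0.001], [-0.0, -0.001, -1.0]]
ft_force: [-0.2, -0.5, 0.1]
grip_width: -0.0001
gripper_force: 0.0
```

Run:
```python
from h import *
o=env.observe();p=o["position"];print(p,o["ft_force"],o["grip_width"])
s=env.get_image("scene");t=env.get_image("top");cv2.imwrite("pics/s13.png",s[:,:,::-1]);cv2.imwrite("pics/t13.png",t[:,:,::-1])
for n,im,roi in(("scene",s,(270,190,75,80)),("top",t,(290,160,45,50))):
    h=cv2.cvtColor(im,cv2.COLOR_RGB2HSV);x,y,w,hh=roi
    for th in (195,215):
        m=((h[...,1]<30)&(h[...,2]>th)).astype(np.uint8);k=np.zeros_like(m);k[y:y+hh,x:x+w]=m[y:y+hh,x:x+w]
        c=max(cv2.findContours(k,0,1)[0],key=cv2.contourArea);q=plane(n,c[:,0],.036)[:,:2];print(n,th,cv2.minAreaRect((q*1000).astype(np.float32)))
        cc,hi=cv2.findContours(k,cv2.RETR_CCOMP,1)
        print([ (c[:,0].mean(0).round(1).tolist(),len(c),plane(n,c[:,0].mean(0),.036)[0,:2].round(4).tolist()) for i,c in enumerate(cc) if hi[0][i][3]>=0 and len(c)>5])
J=np.array([.6256,.0276]);
R=np.array([[1,.0145],[-.0145,1]])
for X in((.035,.03),(-.015,.03),(.055,-.03),(-.035,-.03),(.01,0)):print(X,J+R@X)
```

```text
[ 0.69220627 -0.19794457  0.13883342] [-0.17617939 -0.50678408  0.08699618] -5.9469768952983417e-05
scene 195 ((622.0447998046875, 32.06731414794922), (96.50379180908203, 139.50228881835938), 89.1023941040039)
[([310.2, 254.8], 25, [0.6608, 0.056]), ([328.0, 246.1], 24, [0.6105, 0.0565]), ([291.3, 242.4], 11, [0.6811, -0.0018]), ([342.5, 237.0], 6, [0.5646, 0.0514]), ([312.9, 238.2], 76, [0.629, 0.0152])]
scene 215 ((626.4129028320312, 32.25994110107422), (95.96613311767578, 130.56773376464844), 89.09233856201172)
[([310.2, 254.7], 25, [0.6606, 0.0559]), ([327.8, 246.2], 25, [0.611, 0.0564]), ([291.3, 242.3], 11, [0.681, -0.0021]), ([312.7, 238.2], 77, [0.6295, 0.0152])]
top 195 ((650.7335815429688, 29.535215377807617), (83.16598510742188, 136.73838806152344), 89.42352294921875)
[([310.8, 183.2], 57, [0.6392, 0.0287]), ([319.9, 171.5], 14, [0.6791, -0.0018])]
top 215 ((635.1826782226562, 28.103376388549805), (80.23800659179688, 105.53124237060547), 89.55830383300781)
[([310.9, 183.0], 58, [0.6398, 0.0284])]
(0.035, 0.03) [0.661035  0.0570925]
(-0.015, 0.03) [0.611035  0.0578175]
(0.055, -0.03) [ 0.680165  -0.0031975]
(-0.035, -0.03) [ 0.590165  -0.0018925]
(0.01, 0) [0.6356   0.027455]
```

The bushings and dowel holes come out within about 1 mm of where a seated plate puts them, so it's seated. Next is the clamp arm sweep.

Emit:
jog_arm:
  hand: [0,0,0,0,0]
  travel:
    - [0.007,0.03,0]
    - [0,0,-0.05]
    - [0,0,-0.04]
    - [0,0,-0.024]
    - [0,0,0]
  yaw: [0,0,0,0,0]

```text
time_s: 27.92
position: [0.6977, -0.1655, 0.0235]
tool_rot: [[1.0, -0.014, -0.004], [-0.014, -1.0, 0.002], [-0.004, -0.002, -1.0]]
ft_force: [0.9, -0.3, 1.1]
grip_width: 0.0
gripper_force: 0.0
```

Run:
```python
from h import *
p=env.observe()["position"];print(p)
pv=np.array([.7302,-.0039]);q=p[:2]
for i,a in enumerate(np.linspace(1.154,-.0145,16)):
    r=.163-.013*i/15;P=pv+r*np.array([-np.cos(a),-np.sin(a)])+.022*np.array([np.sin(a),-np.cos(a)])+[.003,.002]
    print(i,round(a,2),P.round(4),(P-q).round(4));q=P
```

```text
[ 0.69772619 -0.16554673  0.02350202]
0 1.15 [ 0.6873 -0.1599] [-0.0104  0.0057]
1 1.08 [ 0.6756 -0.155 ] [-0.0117  0.0048]
2 1.0 [ 0.6643 -0.1494] [-0.0113  0.0057]
3 0.92 [ 0.6536 -0.1429] [-0.0107  0.0065]
4 0.84 [ 0.6434 -0.1356] [-0.0102  0.0073]
5 0.76 [ 0.6339 -0.1276] [-0.0095  0.008 ]
6 0.69 [ 0.6251 -0.1189] [-0.0088  0.0087]
7 0.61 [ 0.617  -0.1097] [-0.0081  0.0093]
8 0.53 [ 0.6097 -0.0999] [-0.0073  0.0098]
9 0.45 [ 0.6033 -0.0896] [-0.0065  0.0103]
10 0.38 [ 0.5976 -0.0789] [-0.0056  0.0107]
11 0.3 [ 0.5929 -0.0679] [-0.0048  0.011 ]
12 0.22 [ 0.589  -0.0566] [-0.0039  0.0113]
13 0.14 [ 0.5861 -0.045 ] [-0.003   0.0115]
14 0.06 [ 0.584  -0.0334] [-0.002   0.0116]
15 -0.01 [ 0.5829 -0.0217] [-0.0011  0.0117]
```

Emit:
jog_arm:
  hand: [0,0,0,0,0]
  travel:
    - [-0.0105,0.0055,0]
    - [-0.0115,0.005,0]
    - [-0.0115,0.0055,0]
    - [-0.0105,0.0065,0]
    - [-0.01,0.0075,0]
  yaw: [0,0,0,0,0]

```text
time_s: 28.55
position: [0.6453, -0.1368, 0.0275]
tool_rot: [[1.0, -0.014, 0.003], [-0.014, -1.0, -0.001], [0.003, 0.001, -1.0]]
ft_force: [0.7, -0.5, -1.0]
grip_width: -0.0001
gripper_force: 0.6
```

Emit:
jog_arm:
  hand: [0,0,0,0,0]
  travel:
    - [-0.0095,0.008,0]
    - [-0.009,0.0085,0]
    - [-0.008,0.0095,0]
    - [-0.0075,0.01,0]
    - [-0.0065,0.01,0]
  yaw: [0,0,0,0,0]

```text
time_s: 29.18
position: [0.6039, -0.09, 0.0256]
tool_rot: [[1.0, -0.014, 0.0], [-0.014, -1.0, 0.0], [0.0, -0.0, -1.0]]
ft_force: [0.4, -0.3, 0.5]
grip_width: -0.0
gripper_force: 0.5
```

```bash
cat >> h.py <<'E'
def armang(im):
    """clamp arm from the top picture: bright strap left of pivot; returns world angle by line fit at z 54"""
    h=cv2.cvtColor(im,cv2.COLOR_RGB2HSV);m=((h[...,1]<40)&(h[...,2]>180)).astype(np.uint8);return m
E
python3 - <<'E'
from h import *
o=env.observe();print(o["position"],o["ft_force"])
s=env.get_image("scene");t=env.get_image("top");cv2.imwrite("pics/s14.png",s[:,:,::-1]);cv2.imwrite("pics/t14.png",t[:,:,::-1])
# moved-arm check: old arm tip/mid pixels in scene now wood?
for r in(.1,.15,.19):
    d=np.array([-np.cos(1.154),-np.sin(1.154)])*r;X=[.7302+d[0],-.0039+d[1],.054]
    for n,im in(("scene",s),("top",t)):
        q=proj(n,X)[0].round().astype(int);print(r,n,q,im[q[1],q[0]])
for a in(.3,.36,.42,.48):
    d=np.array([-np.cos(a),-np.sin(a)])*.06;q=proj("scene",[.7302+d[0],-.0039+d[1],.054])[0].round().astype(int);print(a,s[q[1],q[0]])
E
```

```text
[ 0.60387971 -0.09000878  0.02557624] [ 0.39504834 -0.2980354   0.5265381 ]
0.1 scene [270 215] [222 145  87]
0.1 top [348 167] [214 204 181]
0.15 scene [270 202] [226 146  90]
0.15 top [362 173] [220 212 188]
0.19 scene [269 191] [239 163  99]
0.19 top [373 177] [189 179 155]
0.3 [226 222 221]
0.36 [244 240 240]
0.42 [243 239 239]
0.48 [243 240 240]
```

Emit:
jog_arm:
  hand: [0,0,0,0,0]
  travel:
    - [-0.0055,0.0105,0]
    - [-0.005,0.011,0]
    - [-0.004,0.0115,0]
    - [-0.003,0.0115,0]
    - [-0.002,0.0115,0]
  yaw: [0,0,0,0,0]

```text
time_s: 29.9
position: [0.5843, -0.0339, 0.0254]
tool_rot: [[1.0, -0.014, -0.001], [-0.014, -1.0, 0.0], [-0.001, -0.0, -1.0]]
ft_force: [-0.1, -0.7, -0.0]
grip_width: 0.0003
gripper_force: 0.6
```

Emit:
jog_arm:
  hand: [0,0,0,0,0]
  travel:
    - [0,0.004,0]
    - [0,0.003,0]
    - [0,0.002,0]
    - [0,0.001,0]
    - [0,0,0]
  yaw: [0,0,0,0,0]

```text
time_s: 30.52
position: [0.5848, -0.0248, 0.0255]
tool_rot: [[1.0, -0.014, 0.0], [-0.014, -1.0, 0.0], [0.0, -0.0, -1.0]]
ft_force: [-0.4, -1.0, -0.3]
grip_width: -0.0002
gripper_force: 0.2
```

Emit:
jog_arm:
  hand: [0,0,0,0,0]
  travel:
    - [0,0.001,0]
    - [0,0.001,0]
    - [0,0.001,0]
    - [0,0,0]
    - [0,0,0]
  yaw: [0,0,0,0,0]

```text
time_s: 31.15
position: [0.5849, -0.0217, 0.0256]
tool_rot: [[1.0, -0.014, 0.0], [-0.014, -1.0, 0.0], [0.0, -0.0, -1.0]]
ft_force: [0.8, 0.5, 0.7]
grip_width: -0.0002
gripper_force: 0.0
```

Emit:
jog_arm:
  hand: [0,0,0,0,0]
  travel:
    - [0,0.001,0]
    - [0,0.001,0]
    - [0,0.001,0]
    - [0,0,0]
    - [0,0,0]
  yaw: [0,0,0,0,0]

```text
time_s: 31.78
position: [0.5848, -0.02, 0.0256]
tool_rot: [[1.0, -0.014, 0.0], [-0.014, -1.0, -0.002], [0.0, 0.002, -1.0]]
ft_force: [-1.2, -6.1, -0.8]
grip_width: 0.0003
gripper_force: 3.5
```

Emit:
jog_arm:
  hand: [0,0,0,0,0]
  travel:
    - [0,0.001,0]
    - [0,0.001,0]
    - [0,0,0]
    - [0,0,0]
    - [0,0,0]
  yaw: [0,0,0,0,0]

```text
time_s: 32.4
position: [0.5848, -0.0197, 0.0256]
tool_rot: [[1.0, -0.014, -0.0], [-0.014, -1.0, -0.005], [-0.0, 0.005, -1.0]]
ft_force: [-2.3, -16.0, 0.1]
grip_width: -0.0002
gripper_force: 7.9
```

Emit:
jog_arm:
  hand: [0,0,0,0,0]
  travel:
    - [0,-0.012,0]
    - [0,0,0.05]
    - [0,0,0.04]
    - [-0.051,0.003,0]
    - [-0.051,0.003,0]
  yaw: [0,0,0,0,0]

```text
time_s: 33.02
position: [0.4816, -0.0225, 0.1158]
tool_rot: [[1.0, -0.014, 0.001], [-0.014, -1.0, 0.0], [0.001, -0.0, -1.0]]
ft_force: [0.8, -0.5, 0.3]
grip_width: -0.0003
gripper_force: 0.0
```

Emit:
jog_arm:
  hand: [0,0,0,0,0]
  travel:
    - [0,0,-0.03]
    - [0,0,-0.03]
    - [0,0,-0.014]
    - [0,0,0]
    - [0,0,0]
  yaw: [0,0,0,0,0]

```text
time_s: 33.65
position: [0.4832, -0.0228, 0.0421]
tool_rot: [[1.0, -0.014, 0.001], [-0.014, -1.0, -0.0], [0.001, 0.0, -1.0]]
ft_force: [0.6, 0.3, 0.2]
grip_width: 0.0
gripper_force: 0.0
```

Run:
```python
from h import *
o=env.observe();p=o["position"];print(p,o["ft_force"])
st=np.array([.5502,-.0013]);q=p[:2]
for i,b in enumerate(np.linspace(.179,1.4145,11)):
    P=st+.065*np.array([-np.cos(b),np.sin(b)])-.018*np.array([np.sin(b),np.cos(b)])+[.003,.002]
    print(i,round(b,2),P.round(4),(P-q).round(4));q=P
# checks after clamp: arm pixels at home, plate bushings, bar
s=env.get_image("scene");cv2.imwrite("pics/s15.png",s[:,:,::-1])
h=cv2.cvtColor(s,cv2.COLOR_RGB2HSV);m=((h[...,1]<30)&(h[...,2]>195)).astype(np.uint8);k=np.zeros_like(m);k[190:270,265:345]=m[190:270,265:345]
cc,hi=cv2.findContours(k,cv2.RETR_CCOMP,1);print([(c[:,0].mean(0).round(1).tolist(),len(c)) for i,c in enumerate(cc) if hi[0][i][3]>=0 and len(c)>5])
for r in(.03,.06,.12,.15,.17):
    for a in(-.0145,.06,.12):
        x,y=proj("scene",[.7302-r*np.cos(a),-.0039-r*np.sin(a),.054])[0].round().astype(int);print(r,a,s[y,x],end=" ")
    print()
```

```text
[ 0.4831686  -0.0228424   0.04213756] [0.55202584 0.32357352 0.19737975]
0 0.18 [ 0.486  -0.0054] [0.0029 0.0174]
1 0.3 [0.4858 0.0029] [-0.0002  0.0083]
2 0.43 [0.4866 0.0112] [0.0008 0.0083]
3 0.55 [0.4884 0.0193] [0.0018 0.0081]
4 0.67 [0.4912 0.0272] [0.0028 0.0078]
5 0.8 [0.4949 0.0346] [0.0037 0.0074]
6 0.92 [0.4995 0.0415] [0.0046 0.0069]
7 1.04 [0.505  0.0478] [0.0054 0.0063]
8 1.17 [0.5111 0.0534] [0.0062 0.0056]
9 1.29 [0.5179 0.0582] [0.0068 0.0048]
10 1.41 [0.5253 0.0621] [0.0074 0.0039]
[([310.2, 254.8], 25), ([328.0, 246.1], 24), ([342.5, 237.0], 6)]
0.03 -0.0145 [242 238 238] 0.03 0.06 [242 239 239] 0.03 0.12 [243 240 240] 
0.06 -0.0145 [242 238 238] 0.06 0.06 [244 241 240] 0.06 0.12 [244 241 240] 
0.12 -0.0145 [246 244 243] 0.12 0.06 [246 244 242] 0.12 0.12 [228 150  91] 
0.15 -0.0145 [246 244 243] 0.15 0.06 [243 236 233] 0.15 0.12 [221 142  86] 
0.17 -0.0145 [128 124 124] 0.17 0.06 [178 151 136] 0.17 0.12 [224 146  88]
```

Emit:
jog_arm:
  hand: [0,0,0,0,0]
  travel:
    - [0.0015,0.0085,0]
    - [0.0015,0.0085,0]
    - [0,0.0085,0]
    - [0.001,0.0085,0]
    - [0.002,0.008,0]
  yaw: [0,0,0,0,0]

```text
time_s: 34.33
position: [0.4893, 0.0189, 0.0419]
tool_rot: [[1.0, -0.014, 0.001], [-0.014, -1.0, -0.002], [0.001, 0.002, -1.0]]
ft_force: [-0.6, -7.3, 0.1]
grip_width: -0.0001
gripper_force: 3.1
```

Emit:
jog_arm:
  hand: [0,0,0,0,0]
  travel:
    - [0.003,0.008,0]
    - [0.0035,0.0075,0]
    - [0.0045,0.007,0]
    - [0.0055,0.0065,0]
    - [0.006,0.0055,0]
  yaw: [0,0,0,0,0]

```text
time_s: 34.95
position: [0.5102, 0.0538, 0.0412]
tool_rot: [[1.0, -0.013, -0.003], [-0.013, -1.0, -0.001], [-0.003, 0.001, -1.0]]
ft_force: [-3.8, -4.9, -1.0]
grip_width: 0.0001
gripper_force: 3.0
```

Emit:
jog_arm:
  hand: [0,0,0,0,0]
  travel:
    - [0.004,0.0025,0]
    - [0.003,0.0025,0]
    - [0.002,0.001,0]
    - [0,0,0]
    - [0,0,0]
  yaw: [0,0,0,0,0]

```text
time_s: 35.58
position: [0.5189, 0.06, 0.0411]
tool_rot: [[1.0, -0.013, -0.003], [-0.013, -1.0, -0.001], [-0.003, 0.001, -1.0]]
ft_force: [-2.5, -4.5, -2.2]
grip_width: -0.0001
gripper_force: 2.2
```

Emit:
jog_arm:
  hand: [0,0,0,0,0]
  travel:
    - [0.002,0.001,0]
    - [0.002,0.001,0]
    - [0.002,0,0]
    - [0.001,0,0]
    - [0,0,0]
  yaw: [0,0,0,0,0]

```text
time_s: 36.2
position: [0.5223, 0.0618, 0.0406]
tool_rot: [[1.0, -0.013, -0.012], [-0.013, -1.0, -0.001], [-0.012, 0.001, -1.0]]
ft_force: [-17.1, -7.8, 6.4]
grip_width: 0.0002
gripper_force: 9.1
```

Emit:
jog_arm:
  hand: [0,0,0,0,0]
  travel:
    - [0.001,0,0]
    - [0.001,0,0]
    - [0,0,0]
    - [0,0,0]
    - [0,0,0]
  yaw: [0,0,0,0,0]

```text
time_s: 36.83
position: [0.5225, 0.0618, 0.0405]
tool_rot: [[1.0, -0.013, -0.016], [-0.013, -1.0, -0.001], [-0.016, 0.002, -1.0]]
ft_force: [-23.5, -8.2, 9.4]
grip_width: -0.0002
gripper_force: 12.6
```

```bash
cat >> h.py <<'E'
def lever(s):
    """scene: dark pixels of the handle cast at z 73, angle about the stud"""
    st=np.array([.5502,-.0013]);out=[]
    for b in np.arange(0,1.6,.02):
        v=[]
        for r in np.arange(.05,.08,.005):
            x,y=proj("scene",[st[0]-r*np.cos(b),st[1]+r*np.sin(b),.073])[0].round().astype(int);v.append(int(s[y,x].max()))
        out.append((round(float(b)-.0145,3),int(np.mean(v))))
    return [o for o in out if o[1]<90]
E
python3 - <<'E'
from h import *
s=env.get_image("scene");cv2.imwrite("pics/s16.png",s[:,:,::-1]);o=env.observe();print(o["position"],o["ft_force"])
print("before",lever(cv2.imread("pics/scene0.png")));print(lever(s))
E
```

```text
[0.5225045  0.0618316  0.04052722] [-23.18143805  -7.36387612  10.71135674]
before [(0.066, 66), (0.086, 58), (0.105, 57), (0.126, 48), (0.145, 46), (0.165, 40), (0.185, 39), (0.205, 32), (0.225, 28), (0.245, 39), (0.266, 77)]
[(-0.015, 35), (0.005, 35), (0.026, 36), (0.045, 36), (0.066, 35), (0.086, 36), (0.105, 35), (0.126, 35), (0.145, 36), (0.165, 36), (0.185, 35), (0.205, 34), (0.225, 33), (0.245, 34), (0.266, 34), (0.285, 34), (0.305, 34), (0.326, 34), (0.345, 33), (0.365, 34), (0.386, 33), (0.405, 34), (0.425, 33), (0.446, 33), (0.465, 33), (0.485, 33), (0.506, 34), (0.526, 34), (0.546, 34), (0.566, 34), (0.586, 34), (0.606, 35), (0.626, 34), (0.646, 35), (0.666, 34), (0.686, 36), (0.706, 37), (0.726, 36), (0.746, 34), (0.766, 35), (0.786, 35), (0.806, 36), (0.826, 47), (0.846, 46), (0.866, 47), (0.886, 47), (0.906, 44), (0.926, 43), (0.946, 44), (0.966, 45), (0.986, 55), (1.006, 60), (1.026, 68), (1.046, 70), (1.066, 76), (1.086, 73), (1.106, 83), (1.126, 86), (1.145, 83), (1.266, 88), (1.286, 44), (1.306, 45), (1.326, 33), (1.346, 27), (1.366, 28), (1.386, 29), (1.405, 29), (1.425, 27), (1.446, 27), (1.466, 26), (1.486, 30), (1.506, 41), (1.526, 59)]
```

Emit:
jog_arm:
  hand: [0,0,0,0,0]
  travel:
    - [-0.006,-0.001,0]
    - [-0.02,0,0]
    - [-0.01,0,0.03]
    - [0,0,0.06]
    - [0,0,0.06]
  yaw: [0,0,0,0,0]

```text
time_s: 37.5
position: [0.4928, 0.0614, 0.1935]
tool_rot: [[1.0, -0.014, -0.0], [-0.014, -1.0, 0.0], [-0.0, -0.0, -1.0]]
ft_force: [1.1, -0.4, -0.1]
grip_width: 0.0001
gripper_force: 0.0
```

Emit:
jog_arm:
  hand: [0,0,0,0,0]
  travel:
    - [-0.03,-0.05,0]
    - [-0.03,-0.05,0]
    - [-0.02,-0.05,0]
    - [0,-0.05,0]
    - [0,0,0]
  yaw: [0,0,0,0,0]

```text
time_s: 38.12
position: [0.4133, -0.1414, 0.1917]
tool_rot: [[1.0, -0.018, 0.001], [-0.018, -1.0, -0.001], [0.001, 0.001, -1.0]]
ft_force: [0.6, 0.2, 0.2]
grip_width: -0.0001
gripper_force: 0.0
```

Run:
```python
from h import *
s=env.get_image("scene");t=env.get_image("top");cv2.imwrite("pics/s17.png",s[:,:,::-1]);cv2.imwrite("pics/t17.png",t[:,:,::-1]);o=env.observe();print(o["time_s"],o["position"],o["ft_force"])
print(lever(s))
h=cv2.cvtColor(s,cv2.COLOR_RGB2HSV);m=((h[...,1]<30)&(h[...,2]>195)).astype(np.uint8);k=np.zeros_like(m);k[190:270,265:345]=m[190:270,265:345]
cc,hi=cv2.findContours(k,cv2.RETR_CCOMP,1);print([(c[:,0].mean(0).round(1).tolist(),len(c)) for i,c in enumerate(cc) if hi[0][i][3]>=0 and len(c)>5])
# bar outer edge in jig frame (bright pixels, lower border)
J=[.6256,.0276,-.0145];c,sn=np.cos(J[2]),np.sin(J[2])
g=np.where((h[...,1]<35)&(h[...,2]>180),1,0);E=[]
for x in range(282,345,2):
    y=np.nonzero(g[230:290,x])[0]
    if len(y):E.append((x,230+y.max()+.5))
P=plane("scene",E,.022);q=(P[:,:2]-J[:2])@np.array([[c,-sn],[sn,c]])*1000
print("bar edge",q[::4].round(1).tolist())
# bystanders: changes vs start picture outside jig
a=cv2.cvtColor(cv2.imread("pics/top0.png"),cv2.COLOR_BGR2RGB)
d=(abs(a.astype(int)-t).sum(2)>90).astype(np.uint8);n,l,st,ce=cv2.connectedComponentsWithStats(d);print([x.tolist() for x in st[1:] if x[4]>12])
```

```text
38.225 [ 0.41324324 -0.13874932  0.19153509] [-0.63013441  0.63792879 -0.04494145]
[(1.326, 62), (1.346, 45), (1.366, 46), (1.386, 46), (1.405, 44), (1.425, 39), (1.446, 36), (1.466, 36), (1.486, 43), (1.506, 64)]
[([310.2, 254.8], 25), ([328.0, 246.1], 24), ([342.5, 237.0], 6)]
bar edge [[117.7, 40.2], [99.1, 45.0], [77.6, 44.8], [50.1, 34.4], [29.2, 36.7], [6.5, 36.5], [-16.6, 36.2], [-40.1, 35.9]]
[[274, 153, 104, 85, 2322], [200, 207, 392, 193, 35321], [192, 226, 33, 39, 926], [385, 243, 6, 4, 13]]
```

Run:
```python
from h import *
J=[.6256,.0276,-.0145];c,sn=np.cos(J[2]),np.sin(J[2])
for n in("scene","top"):
    im=env.get_image(n)
    for x in(-.055,-.07,-.08,-.095):
        row=[]
        for y in np.arange(.012,.056,.004):
            u,v=proj(n,[J[0]+c*x-sn*y,J[1]+sn*x+c*y,.022])[0].round().astype(int);row.append(int(im[v,u].mean()))
        print(n,x,row)
```

```text
scene -0.055 [163, 241, 244, 246, 245, 244, 245, 245, 226, 127, 116]
scene -0.07 [198, 215, 192, 239, 243, 243, 245, 245, 184, 119, 81]
scene -0.08 [108, 146, 149, 150, 149, 150, 153, 156, 145, 104, 75]
scene -0.095 [128, 132, 135, 135, 130, 131, 128, 118, 117, 118, 118]
top -0.055 [140, 176, 221, 223, 222, 220, 222, 224, 201, 134, 85]
top -0.07 [25, 33, 44, 48, 67, 83, 100, 140, 142, 93, 66]
top -0.08 [42, 36, 31, 34, 33, 16, 16, 20, 21, 25, 21]
top -0.095 [79, 79, 79, 77, 77, 78, 78, 78, 72, 63, 63]
```

The bar's free end covers jig y 15 to 45 mm in both views, so it is flush. Handing in.

```bash
python3 -c "
from rig import env
print(env.close_job())"
```

```text
the job is handed in; nothing more can be done
None
```

The job is handed in at about 38 s of robot time: bar flush along the fence, two-bushing plate seated on its dowels, clamp arm home round the stud and lever at its stop, with no sign in the last pictures of anything else moved; fingertip force peaked at 81 N against the bare bench while finding the true tip height.

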